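Fetch the tumbler from the back of the sink organiser

TASK

Get the black tumbler out from the back of the crowded organiser tray: first stand the soap dispenser, the bamboo brush holder and the soap bottle out of the way on the drying mat, then stand the tumbler in the middle of the cork coaster, and only after that put the three back in the tray, each on the very spot where it stood before. Set everything down upright without dropping it or tipping it over, and leave the carafe, the upturned mug and the bottle brush where they are.

Things in the scene. Friction and masses are not known exactly. Their poses are not given: they have to be found in the camera images.
- tumbler: Black ceramic tumbler, open at the top, no handle: 85 high, 58 across the foot widening to 66 across the rim, wall 4. Stands upright in the tray at the middle of the back row, 10 to 15 in front of the tray's back panel. Origin: centre of its underside; z up. About 0.3 kg.
- dispenser: Brushed steel soap dispenser, rigid: upright cylinder 62 across, 132 high; above it a shoulder to 138, a collar 30 across (138-152), a thin stem and a round head 28 across (164-178) with a thin spout reaching 50 from the axis towards its own -x at height 158-177. Origin: centre of underside, z up. About 0.4 kg. Stands left of, right of or in front of the tumbler.
- brush_holder: Empty bamboo brush holder: square upright box, open at the top, 62 by 62 (sides along its x and y), 130 high, wall 6. Origin: centre of its underside; z up. About 0.25 kg. Stands beside or in front of the tumbler.
- soap_bottle: White plastic dish-soap bottle with a grey cap: flat rounded block 38 thick (its x) by 62 wide (its y), 128 high, then a neck and a cap 29 across from 148 up to 174. Origin: centre of its underside; z up. About 0.4 kg. Stands beside or in front of the tumbler.
- organiser: Half-round steel tray, fixed. Origin: at worktop height under the middle of its back row; x to its back, y to its left. Floor 6 high; rim 16 high on a half circle of radius 120 on the -x side; upright back panel at x = 45, 83 high, 240 long. The tumbler stands near the origin, the other three (in any order) near (0, 76), (0, -76) and (-73, 0), leaving gaps of 5 to 20 to the tumbler.
- drying_mat: Dark grey ribbed drying mat, fixed flat on the worktop, 200 (its x) by 260 (its y), 7 thick with its ribs (things stand at 6). The side area: left or right of the tray. Origin: centre of its underside. The upturned mug stands near its (+x, +y) corner, about (55, 78) from the origin; the rest is free.
- coaster: Round cork coaster, fixed on the worktop, 100 across, 8 thick, on the other side of the tray from the mat. Origin: centre of its underside.
- carafe: Closed glass carafe with a cork stopper, 88 across at the foot, 217 high, standing on the worktop about 125 beyond the coaster (in +x of the room). Bystander, to be left alone. Origin: centre of its underside.
- mug: White ceramic mug standing upside down on the drying mat, 68 across, 87 high, handle reaching 61 out towards its own +y. Bystander, to be left alone. Origin: centre of the end it stands on.
- bottle_brush: Silver plastic bottle brush lying on the worktop between robot and tray, 255 long along its x, from -210 to +43 (bristle head, 43 across and high, at the +x end). Bystander, to be left alone. Origin: on the worktop under the middle of the bristle head. Farther off, along the worktop's edges, stand only fixed things: jars, dish rack, kettle, toaster, sink with tap.
Mind the look-alikes: they are no part of the job. What is shaped like the dispenser but purple is not meant.

How it is judged:
On the way, in this order (a step that is already met when the one before it is completed fails the run):
1. dispenser, brush holder and soap bottle all stand upright on the drying mat, let go (x of dispenser in the frame of drying_mat between -0.1 and 0.1 m and y of dispenser in the frame of drying_mat between -0.13 and 0.13 m and z of each of dispenser, brush_holder, soap_bottle in the frame of drying_mat below 0.012 m and angle between each of dispenser, brush_holder, soap_bottle's own z axis and vertical below 0.1 rad and linear speed of each of dispenser, brush_holder, soap_bottle below 0.05 m/s and contact force between the fingers and dispenser below 0.1 N and x of brush_holder in the frame of drying_mat between -0.1 and 0.1 m and y of brush_holder in the frame of drying_mat between -0.13 and 0.13 m and contact force between the fingers and brush_holder below 0.1 N and x of soap_bottle in the frame of drying_mat between -0.1 and 0.1 m and y of soap_bottle in the frame of drying_mat between -0.13 and 0.13 m and contact force between the fingers and soap_bottle below 0.1 N), for 0.2 s.
2. the tumbler stands on the coaster, let go, while the other three are still on the mat (all of step 1 and horizontal distance between tumbler and coaster below 0.015 m and z of tumbler in the frame of coaster between 0.005 and 0.012 m and angle between tumbler's own z axis and vertical below 0.1 rad and linear speed of tumbler below 0.05 m/s and contact force between the fingers and tumbler below 0.1 N), for 0.2 s.
At the end, for the whole second after the job is handed in: The tumbler stands upright on the coaster, its centre within 15 mm of the coaster's centre; the dispenser, the brush holder and the soap bottle stand upright in the tray, each within 15 mm of where it stood at the start (turned either way); all are let go and at rest (horizontal distance between tumbler and coaster below 0.015 m and z of tumbler in the frame of coaster between 0.005 and 0.012 m and angle between each of tumbler, dispenser, brush_holder, soap_bottle's own z axis and vertical below 0.1 rad and linear speed of tumbler below 0.05 m/s and contact force between the fingers and tumbler below 0.1 N and distance of each of dispenser, brush_holder, soap_bottle from where it was at the start of the episode below 0.015 m and linear speed of each of dispenser, brush_holder, soap_bottle below 0.03 m/s and contact force between the fingers and dispenser below 0.1 N and contact force between the fingers and brush_holder below 0.1 N and contact force between the fingers and soap_bottle below 0.1 N); the robot touches nothing.
It fails at once if the tumbler, dispenser, brush holder or soap bottle is tipped over (angle between any of dispenser, brush_holder, soap_bottle, tumbler's own z axis and vertical above 0.6 rad).
It fails at once if one of these four is dropped (falls freely by more than about 2 cm) ((contact force between the fingers and dispenser below 0.05 N and linear speed of dispenser above 0.6 m/s) or (contact force between the fingers and brush_holder below 0.05 N and linear speed of brush_holder above 0.6 m/s) or (contact force between the fingers and soap_bottle below 0.05 N and linear speed of soap_bottle above 0.6 m/s) or (contact force between the fingers and tumbler below 0.05 N and linear speed of tumbler above 0.6 m/s)).
It fails at once if the carafe is moved by more than 3 cm or tipped (distance of carafe from where it was at the start of the episode above 0.03 m or angle between carafe's own z axis and vertical above 0.4 rad).
It fails at once if the mug is moved by more than 3 cm or tipped (distance of mug from where it was at the start of the episode above 0.03 m or angle between mug's own z axis and vertical above 0.4 rad).
It fails at once if the bottle brush is moved by more than 3 cm or tipped (distance of bottle_brush from where it was at the start of the episode above 0.03 m or angle between bottle_brush's own z axis and vertical above 0.4 rad).
It also fails if it takes over 147 s, if anything falls off the work surface, if the arm or the gripper's body presses on something with over 40 N, if the wrist force passes 120 N, or if a joint passes its speed limit or range.

ROBOT

A 6-joint arm with a two-finger parallel gripper is mounted at the origin on the work surface. World frame = base frame: x ahead of the robot, y to its left, z up, the work surface at z = 0. Lengths are in m, angles in rad, forces in N, time in s.
With the tool pointing down it reaches from about 0.35 to 0.925 m from the base axis. Payload 6.4 kg.
Tool frame: the origin (TCP) lies at the very end of the fingers, on their centre line; the grasp point (between the pads) lies 19 mm behind it; z points along the fingers, y is the line along which they close (so a half turn about z gives the same grasp; the last joint's range is limited). The gripper opens to 85 mm and grips with 20 to 120 N. Pads are 22 mm wide; open, the fingers measure 114 mm over their backs; the gripper's body (76 mm by 85 mm) begins 54 mm behind the grasp point. The pads swing forward as they close: fully open they stand 13 mm farther back than shut.
Start: joints at [1.034, 0.245, 1.558, -0, 1.339, -0.174], TCP at [0.231, 0.608, 0.231] pointing down, gripper open.
Joint ranges: [-3.13, 3.13], [-1.02, 2.26], [0.13, 2.54], [-0.95, 4.09], [0.21, 2.88], [-2.74, 2.74]. Speed limits (rad/s): [2.57, 2.57, 3.14, 3.14, 3.14, 3.14].

INTERFACE

Orientations are given as a unit quaternion [w, x, y, z].
In Python, from rig import ctrl, imaging gives the robot as it stands.
- The arm moves only by the tool apply_moves, never from a script. Its argument "series" is a list of rows, each a list of 5 numbers: the opening, from -1 (shut) to 1 (fully open), then the shift along the tool's x, y, z normalised to -1 to 1, where 1 is 0.5 m, then the turn about the tool's z normalised to -1 to 1, where 1 is 2 rad. A call has 1 to 10 rows; each row shifts and turns the commanded pose from where the row before left it, along the tool's axes as they then stand; what a row does not reach is not made up. A row lasts 1/8 s, in which the tool goes at most 62.5 mm and 10.7 degrees, less where a joint would pass 70% of its speed; a pose out of reach is approached as far as the arm can. A call with a number of a shift or a turn outside -1 to 1 is refused whole. A call with a gripper value outside its range is refused whole. The fingers move at their own pace and stop on an object; "force" is the grip in N (left out, the last holds). Time passes only in rows, so rows that do not move let the fingers close. It gives the time, the measured TCP pose, the force, the opening and the grip force at its end, in the units of the state.
- ctrl.observe(): the state, without advancing time (a new reading comes with each control period).
- imaging.camera(name): name is "scene" or "top" or "wrist"; returns (picture, depth): 400x640x3 uint8, blue, green, red; 400x640 float32, m along the optical axis (not along the pixel's ray), 0 where there is no reading.
- imaging.camera_params(name): a dict with "camera_matrix" (3x3 intrinsics, pixels), "k1" (the pictures are not rectified: a ray, as slopes to the right and down, at radius r is drawn at 1 + k1 r^2 times it, then the intrinsics apply), "T" (4x4, takes a point from camera to world coordinates); the wrist camera has in their place "T_tool_cam" (4x4, takes a point from camera to tool coordinates, whose origin is the TCP and whose axes are the flange's). Camera axes: x right, y down, z forward; pixel columns grow to the right and rows downward; lengths in m; the calibration is good to about 2 mm. A picture is of the moment at which its call begins: read the wrist's pose just before it. camera_params takes no time and is no camera call.
- ctrl.job_done(): hands the job in; it is judged then, once.
The state is a dict: "time_s": time; "q": joint angles; "qd": joint speeds; "tau": joint torques, N m; "position": TCP position; "ee_rot": TCP orientation; "contact_force": force on the tool from outside, world axes, zero at the start; "moment": the same for the moment, N m; "grip_width": opening from 0.0 (shut) to 1.0 (fully open); "finger_force": force on a finger pad.
Only numpy, scipy, OpenCV 4.12 (cv2) and the standard library are available. Lean on these libraries where they do the work, as an engineer would, in place of code of your own. Each camera call takes 0.05 s, during which the arm holds its last target. There are 200 camera calls.

## Working session

There is one attempt and no reset: what is moved stays moved. The work goes in short steps, Python scripts to look and compute and a tool call to move; the robot and the scene stay as the last step left them, time stands still between calls to the robot, and variables do not carry over. Pictures are saved under pics/ and viewed, at most 14 in all, crops included, and the job is handed in when it is done.

Besides the shell and the picture viewer there is one more tool, called after "Call:" in YAML: its name, and indented under it one key for each argument. apply_moves: Moves the arm, as the interface text tells. Its arguments: {"type":"object","properties":{"series":{"type":"array","items":{"type":"array","items":{"type":"number"}}},"force":{"type":"number"}},"required":["series"]}

```bash
ls; mkdir -p pics
cat > h.py <<'E'
import numpy as np, cv2
from rig import ctrl, imaging
from scipy.spatial.transform import Rotation as R
def rot(q): return R.from_quat([q[1],q[2],q[3],q[0]]).as_matrix()
def snap(n):
    s=ctrl.observe(); p=imaging.camera_params(n)
    if n=="wrist":
        T=np.eye(4); T[:3,:3]=rot(s["ee_rot"]); T[:3,3]=s["position"]; T=T@p["T_tool_cam"]
    else: T=np.array(p["T"])
    im,d=imaging.camera(n)
    return im,d,np.array(p["camera_matrix"]),p["k1"],T
def slopes(uv,K,k1):
    x=(np.atleast_2d(uv).astype(float)-[K[0,2],K[1,2]])/[K[0,0],K[1,1]]
    u=x.copy()
    for _ in range(15): u=x/(1+k1*(u**2).sum(1,keepdims=True))
    return u
def ray(uv,K,k1,T):
    u=slopes(uv,K,k1); return T[:3,3],np.c_[u,np.ones(len(u))]@T[:3,:3].T
def onplane(uv,z,K,k1,T):
    o,d=ray(uv,K,k1,T); return o+d*((z-o[2])/d[:,2])[:,None]
def cloud(d,K,k1,T):
    v,u=np.mgrid[:d.shape[0],:d.shape[1]]
    o,r=ray(np.c_[u.ravel(),v.ravel()],K,k1,T)
    return (o+r*d.reshape(-1,1)).reshape(*d.shape,3)
E
python3 - <<'E'
from h import *
s=ctrl.observe(); print(s)
for n in("scene","top","wrist"):
    im,d,K,k1,T=snap(n); cv2.imwrite(f"pics/{n}0.png",im); np.savez(f"{n}0.npz",im=im,d=d,K=K,k1=k1,T=T); print(n,K.round(1).tolist(),k1,T.round(3).tolist(),(d>0).mean())
E
```

```text
pics
{'time_s': 0.0, 'q': array([ 1.03389339e+00,  2.45794031e-01,  1.55903090e+00,  3.81824323e-05,
        1.33869510e+00, -1.74098380e-01]), 'qd': array([ 0.00030957, -0.00125198,  0.00178678, -0.00227701,  0.00087892,
       -0.00023536]), 'tau': array([ 4.44761572e-04, -4.29499590e+01, -3.26137841e+01, -2.93656581e-05,
        5.26824355e-03,  2.62748117e-06]), 'position': array([0.23037658, 0.60720468, 0.23018406]), 'ee_rot': array([-3.52835663e-04,  1.80413273e-01,  9.83590424e-01, -8.96968456e-04]), 'contact_force': array([0.21136862, 0.52906597, 0.26729763]), 'moment': array([ 0.02332878, -0.04418835,  0.0625522 ]), 'finger_force': 0.0, 'grip_width': 1.000614329983443}
scene [[441.6, 0.0, 314.0], [0.0, 441.6, 199.5], [0.0, 0.0, 1.0]] -0.12090911223412262 [[-0.302, 0.522, -0.797, 1.406], [0.953, 0.182, -0.242, 0.31], [0.018, -0.833, -0.553, 0.625], [0.0, 0.0, 0.0, 1.0]] 0.9931015625
top [[449.9, 0.0, 312.3], [0.0, 449.9, 194.8], [0.0, 0.0, 1.0]] 0.009136078741869034 [[0.008, -0.992, 0.122, 0.423], [-1.0, -0.004, 0.029, 0.023], [-0.028, -0.123, -0.992, 1.126], [0.0, 0.0, 0.0, 1.0]] 0.9958203125
wrist [[309.6, 0.0, 323.8], [0.0, 309.6, 200.4], [0.0, 0.0, 1.0]] -0.04139779328064809 [[0.355, 0.898, 0.261, 0.164], [0.935, -0.34, -0.101, 0.63], [-0.002, 0.28, -0.96, 0.373], [0.0, 0.0, 0.0, 1.0]] 0.996125
```

View pics/scene0.png

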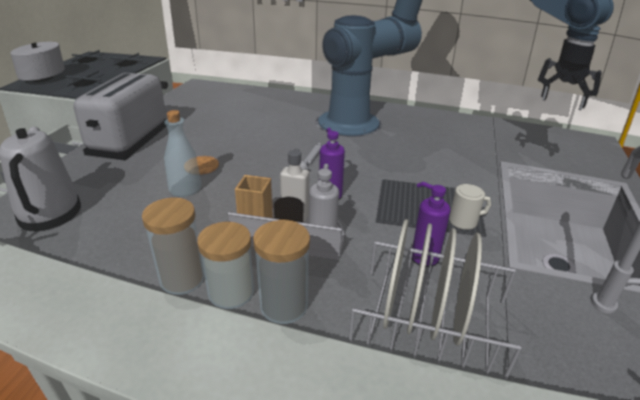

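View pics/top0.png

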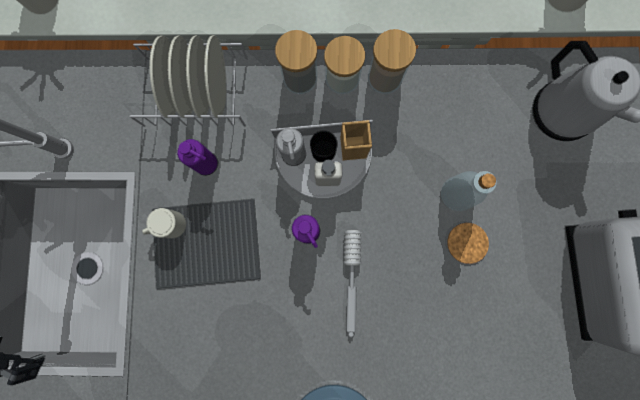

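Candidates for the dispenser (top-view pixels): the steel one in the tray at (290,145), a purple one at (305,230) and another purple one at (195,155). I choose the steel one. The tumbler can only be the black one at (323,147). The holder is at (357,140), the bottle at (328,172), the coaster at (468,243), the mat at (210,245) and the mug at (165,223). I'll check this in a close crop and measure.

Run:
```python
from h import *
a=np.load("top0.npz"); b=np.load("scene0.npz")
ca=a["im"][110:270,130:400]; cv2.imwrite("pics/crop1.png",cv2.resize(ca,None,fx=2.9,fy=2.9,interpolation=cv2.INTER_CUBIC)[:460])
Pa=cloud(a["d"],a["K"],a["k1"],a["T"]); Pb=cloud(b["d"],b["K"],b["k1"],b["T"])
# height maps of both views, 2 mm cells: x 0.15..0.85 , y -0.45..0.5
def hm(P):
    x0,y0,c=0.2,-0.45,.0015
    p=P.reshape(-1,3); H=np.zeros((400,600),np.float32)
    i=((0.8-p[:,0])/c).astype(int); j=((0.45-p[:,1])/c).astype(int)
    m=(i>=0)&(i<400)&(j>=0)&(j<600)&(p[:,2]<.3)
    np.maximum.at(H,(i[m],j[m]),p[m,2]); return H
H=np.vstack([hm(Pa),hm(Pb)])
V=cv2.applyColorMap(np.clip(H/.22*255,0,255).astype(np.uint8),cv2.COLORMAP_JET)
cv2.imwrite("pics/hm.png",cv2.resize(V,(600,600) if 0 else (450,600)))
for n,(u,v) in dict(table=(400,300),mat=(220,270),coaster=(468,243),disp=(290,133),tum=(323,147),hold=(357,128),bottle=(328,166),purpA=(305,228),purpB=(195,155),mug=(160,222),caraf=(488,180),trayfloor=(305,185),brush=(351,240)).items():
    print(n,Pa[v-1:v+2,u-1:u+2].reshape(-1,3).mean(0).round(4))
```

```text
table [ 3.04e-01 -1.60e-01 -2.00e-04]
mat [0.3724 0.2825 0.0056]
coaster [ 0.4433 -0.3263  0.0081]
disp [0.6722 0.0994 0.1847]
tum [0.6819 0.0294 0.0116]
hold [ 0.7084 -0.0507  0.0935]
bottle [0.6011 0.0176 0.1813]
purpA [0.4689 0.0655 0.1787]
purpB [0.6292 0.3109 0.1587]
mug [0.4849 0.4054 0.0939]
caraf [ 0.5664 -0.3055  0.2165]
trayfloor [0.5853 0.0742 0.007 ]
brush [ 0.4477 -0.039   0.0389]
```

View pics/crop1.png

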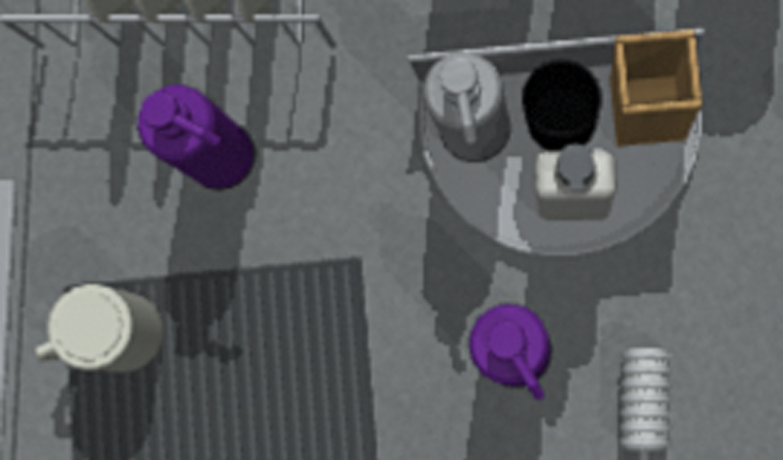

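View pics/hm.png

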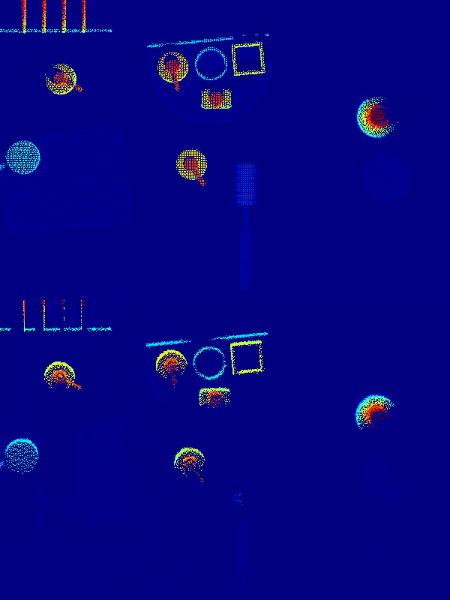

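The crop confirms it: the steel dispenser (460,90 in the crop) stands left in the tray with its spout towards the robot, and the purple ones stand outside the tray. Height maps from both views agree, so next I fit the poses.

```bash
cat > fit.py <<'E'
from h import *
def load(n): 
    a=np.load(n); return cloud(a["d"],a["K"],a["k1"],a["T"]).reshape(-1,3)
def band(P,c,r,z0,z1):
    c=np.array(c); return P[(np.hypot(*(P[:,:2]-c).T)<r)&(P[:,2]>z0)&(P[:,2]<z1)]
def rect(p): return [np.round(x,4) for x in cv2.minAreaRect(p[:,:2].astype(np.float32)*1000)]
def circ(p):
    A=np.c_[2*p[:,:2],np.ones(len(p))]; s=np.linalg.lstsq(A,(p[:,:2]**2).sum(1),rcond=None)[0]
    return s[:2].round(4),np.sqrt(s[2]+s[0]**2+s[1]**2).round(4)
E
python3 - <<'E'
from fit import *
for n in("top0.npz","scene0.npz"):
    P=load(n); print(n)
    print("tumrim z",np.percentile(band(P,(.688,.029),.04,.07,.12)[:,2],90).round(4),circ(band(P,(.688,.029),.04,.087,.1)),rect(band(P,(.688,.029),.042,.084,.1)))
    for k,c in dict(disp=(.68,.105),pA=(.47,.065),pB=(.645,.34)).items():
        p=band(P,c,.045,.05,.125); print(k,"body circ",len(p),circ(p)); p=band(P,c,.07,.13,.147);print(" shoulder",circ(p),rect(p),np.percentile(band(P,c,.07,.12,.25)[:,2],[50,99]).round(4))
        q=band(P,c,.075,.168,.19); print(" head mean",q.mean(0).round(4),q[np.argmin(q[:,0])].round(4), rect(q))
    h=band(P,(.698,-.046),.055,.132,.15); print("hold",rect(h),h[:,2].max().round(4),np.median(h[:,2]).round(4))
    s=band(P,(.61,.02),.05,.11,.15); print("bottle body",rect(s),np.percentile(s[:,2],95).round(4)); s=band(P,(.61,.02),.05,.175,.2); print(" cap",rect(s),s[:,2].max().round(4))
    m=P[(P[:,2]>.075)&(P[:,2]<.1)&(P[:,0]>.70)&(P[:,0]<.76)&(P[:,1]>-.11)&(P[:,1]<.17)]; print("panel",rect(m))
    print("mug",rect(band(P,(.48,.40),.05,.08,.1)),"mug all",rect(band(P,(.48,.42),.09,.03,.1)))
    print("brush",rect(band(P,(.44,-.04),.07,.02,.08)))
    print("carafe",circ(band(P,(.565,-.3),.06,.02,.08)))
    c=band(P,(.45,-.325),.08,.0055,.011); print("coaster",len(c),rect(c),circ(c[np.hypot(*(c[:,:2]-c[:,:2].mean(0)).T)>.045]),np.median(c[:,2]).round(4))
    m=P[(P[:,2]>.0035)&(P[:,2]<.009)&(P[:,0]>.25)&(P[:,0]<.6)&(P[:,1]>.12)&(P[:,1]<.5)]; print("mat",rect(m),np.median(m[:,2]).round(4))
E
```

```text
top0.npz
tumrim z 0.0927 (array([0.6726, 0.0279]), np.float64(0.0305)) [array([686.139 ,  28.0412]), array([69.1379, 63.6766]), np.float64(0.7455)]
disp body circ 225 (array([0.6778, 0.1064]), np.float64(0.0403))
 shoulder (array([0.6663, 0.1042]), np.float64(0.025)) [array([665.6055, 104.296 ]), array([59.9735, 59.8965]), np.float64(42.7619)] [0.1452 0.1867]
 head mean [0.6556 0.102  0.1824] [0.6197 0.0952 0.1745] [array([649.6718, 103.7819]), array([25.9782, 59.8657]), np.float64(89.6227)]
pA body circ 21 (array([0.4715, 0.0674]), np.float64(0.0308))
 shoulder (array([0.4714, 0.0673]), np.float64(0.0242)) [array([471.3403,  67.4895]), array([59.5691, 59.3913]), np.float64(46.4623)] [0.1393 0.1809]
 head mean [0.4635 0.0623 0.177 ] [0.4316 0.0423 0.1696] [array([460.2271,  55.686 ]), array([59.4773, 25.2919]), np.float64(45.1727)]
pB body circ 246 (array([0.6425, 0.3292]), np.float64(0.0305))
 shoulder (array([0.6421, 0.3284]), np.float64(0.0241)) [array([641.3053, 327.7447]), array([56.7023, 60.8069]), np.float64(43.4198)] [0.1398 0.1807]
 head mean [0.6371 0.3197 0.1766] [0.6178 0
[... 2415 characters left out ...]
84,  19.1852]), array([32.5186, 27.3193]), np.float64(28.6169)] 0.1825
panel [array([712.1722,  35.4504]), array([ 29.8634, 243.4419]), np.float64(3.5219)]
mug [array([488.085 , 405.7393]), array([68.2513, 64.4007]), np.float64(17.1134)] mug all [array([481.7781, 411.993 ]), array([67.0473, 85.6515]), np.float64(53.6629)]
brush [array([404.2654, -25.8304]), array([30.7057, 17.1299]), np.float64(4.3897)]
carafe (array([ 0.567 , -0.3038]), np.float64(0.0408))
coaster 272 [array([ 430.0431, -310.9028]), array([110.5767,  58.1036]), np.float64(35.8102)] (array([ 0.4344, -0.3056]), np.float64(0.0512)) 0.009
mat [array([425.4061, 309.3209]), array([376.7853, 349.2363]), np.float64(89.7475)] 0.0071
```

```bash
cat >> fit.py <<'E'
def boxof(P,col,lo,hi,z):
    pass
E
sed -i '/^def boxof/,$d' fit.py
python3 - <<'E'
from fit import *
for n in("top0.npz","scene0.npz"):
    a=np.load(n); im=a["im"].astype(int); P=cloud(a["d"],a["K"],a["k1"],a["T"]); X,Y,Z=P[...,0],P[...,1],P[...,2]
    mx,mn=im.max(2),im.min(2)
    t=(mx<40)&(Z>.08)&(Z<.1)&(np.hypot(X-.678,Y-.029)<.05); p=P[t]; print(n,"tum",t.sum(),circ(p),cv2.minEnclosingCircle((p[:,:2]*1000).astype(np.float32)), "z",np.percentile(p[:,2],90))
    w=(im[...,2]-im[...,0]>50)&(Z<.03)&(np.hypot(X-.448,Y+.325)<.09); q=onplane(np.argwhere(w)[:,::-1],.008,a["K"],a["k1"],a["T"]); print("coaster",w.sum(),cv2.minEnclosingCircle((q[:,:2]*1000).astype(np.float32)))
    m=(Z>.003)&(Z<.009)&(mx<75)&(X>.28)&(X<.56)&(Y>.13)&(Y<.46)
    m=cv2.morphologyEx(m.astype(np.uint8),cv2.MORPH_OPEN,np.ones((3,3))).astype(bool); print("mat",rect(P[m]))
    k=(Z>.074)&(Z<.1)&(np.abs(X-.725)<.03)&(Y>-.1)&(Y<.16)&(np.abs(X-.725+(Y-.03)*.09)<.012); p=P[k]; l=np.polyfit(p[:,1],p[:,0],1); print("panel slope deg",np.degrees(np.arctan(l[0])),"y range",p[:,1].min(),p[:,1].max(),"x mid",np.polyval(l,.03))
E
```

```text
top0.npz tum 160 (array([0.6713, 0.0282]), np.float64(0.0303)) ((672.0162353515625, 27.963415145874023), 32.54072570800781) z 0.09358339360660703
coaster 1277 ((444.1893005371094, -326.18450927734375), 49.348785400390625)
mat [array([439.7584, 321.2414]), array([198.3897, 256.6814]), np.float64(5.8088)]
panel slope deg -5.532456738805274 y range -0.08729719871980068 0.15576301780536983 x mid 0.7194853115043796
scene0.npz tum 160 (array([0.6743, 0.0313]), np.float64(0.0302)) ((674.111328125, 31.985309600830078), 32.98030090332031) z 0.0908596119156992
coaster 236 ((439.8714904785156, -316.2174987792969), 48.32014465332031)
mat [array([443.9646, 323.3173]), array([194.7892, 253.5851]), np.float64(5.8386)]
panel slope deg -5.460991848799149 y range -0.08529210617439764 0.1573660980592971 x mid 0.7218637183383024
```

Call:
apply_moves:
  series:
    - [1, 0, 0, -0.1, -0.09]
    - [1, 0, 0, -0.1, -0.09]
    - [1, 0, 0, -0.05, -0.045]

```text
time_s: 0.52
position: [0.231, 0.6083, 0.3599]
ee_rot: [0.001, -0.045, 0.999, 0.002]
contact_force: [0.1, -0.1, -0.6]
grip_width: 1.0
finger_force: 0.0
```

Call:
apply_moves:
  series:
    - [1, -0.053, -0.0985, 0, 0]
    - [1, -0.053, -0.0985, 0, 0]
    - [1, -0.053, -0.0985, 0, 0]
    - [1, -0.053, -0.0985, 0, 0]
    - [1, -0.053, -0.0985, 0, 0]
    - [1, -0.053, -0.0985, 0, 0]
    - [1, -0.053, -0.0985, 0, 0]
    - [1, -0.053, -0.0985, 0, 0]
    - [1, -0.053, -0.0985, 0, 0]
    - [1, -0.053, -0.0985, 0, 0]

```text
time_s: 1.78
position: [0.5382, 0.1385, 0.3561]
ee_rot: [-0.0, -0.044, 0.999, 0.0]
contact_force: [0.6, 0.8, -0.0]
grip_width: 0.997
finger_force: 0.0
```

Call:
apply_moves:
  series:
    - [0.4, -0.053, -0.0985, 0, 0]
    - [0.2, -0.053, -0.0985, 0, 0]
    - [0, 0, 0, 0, 0]
    - [0, 0, 0, 0, 0]

```text
time_s: 2.28
position: [0.5987, 0.0468, 0.3559]
ee_rot: [-0.0, -0.043, 0.999, 0.0]
contact_force: [0.1, 0.9, 0.2]
grip_width: 0.504
finger_force: 0.0
```

```bash
cat >> fit.py <<'E'
def rows(t,s=None):
    "tool shift (in row units) from present pose to world target t"
    s=s or ctrl.observe(); M=rot(s["ee_rot"]); return ((M.T@(np.array(t)-s["position"]))/.5).round(4), np.degrees(np.arctan2(M[1,1],M[0,1])).round(2)
def wrist(name):
    im,d,K,k1,T=snap("wrist"); cv2.imwrite(f"pics/{name}.png",im); np.savez(name+".npz",im=im,d=d,K=K,k1=k1,T=T); return cloud(d,K,k1,T),im.astype(int)
E
python3 - <<'E'
from fit import *
s=ctrl.observe(); print(s["position"],s["q"].round(2),s["grip_width"])
Pw,im=wrist("w1"); P=Pw.reshape(-1,3)
X,Y,Z=Pw[...,0],Pw[...,1],Pw[...,2]
t=(im.max(2)<40)&(Z>.08)&(Z<.1)&(np.hypot(X-.672,Y-.029)<.05); p=Pw[t]; print("tum",circ(p),cv2.minEnclosingCircle((p[:,:2]*1000).astype(np.float32)),np.median(p[:,2]))
p=band(P,(.668,.105),.06,.134,.147); print("disp shoulder",rect(p),circ(p),np.median(p[:,2]))
q=band(P,(.668,.105),.075,.168,.19); print(" head",rect(q),q[:,2].max()); q=band(P,(.668,.105),.02,.178,.19); print(" headtop",rect(q))
h=band(P,(.683,-.046),.055,.125,.15); print("hold",rect(h),np.median(h[:,2]))
b=band(P,(.602,.018),.05,.115,.150); print("bottle",rect(b)); b=band(P,(.602,.018),.05,.173,.2); print(" cap",rect(b),np.median(b[:,2]))
E
```

```text
[0.59870014 0.04677636 0.35586626] [-0.11  0.06  1.54  0.    1.54 -1.77] 0.5044649392094409
tum (array([0.6722, 0.025 ]), np.float64(0.0304)) ((672.487060546875, 25.05940055847168), 32.59552001953125) 0.09059585214726809
disp shoulder [array([664.3713,  99.4452]), array([54.8575, 60.8123]), np.float64(29.4344)] (array([0.6661, 0.1005]), np.float64(0.0242)) 0.1438301516291303
 head [array([649.7458, 100.0949]), array([24.6353, 61.0858]), np.float64(89.2542)] 0.18676884501508206
 headtop [array([663.8955,  97.682 ]), array([19.6275, 28.0368]), np.float64(56.195)]
hold [array([683.4226, -49.9685]), array([61.8044, 61.3938]), np.float64(5.3966)] 0.13540760390064954
bottle [array([602.8642,  14.213 ]), array([37.696 , 61.4629]), np.float64(0.8923)]
 cap [array([600.551 ,  15.2174]), array([27.8723, 32.7887]), np.float64(61.5047)] 0.1801570873803024
```

View pics/w1.png

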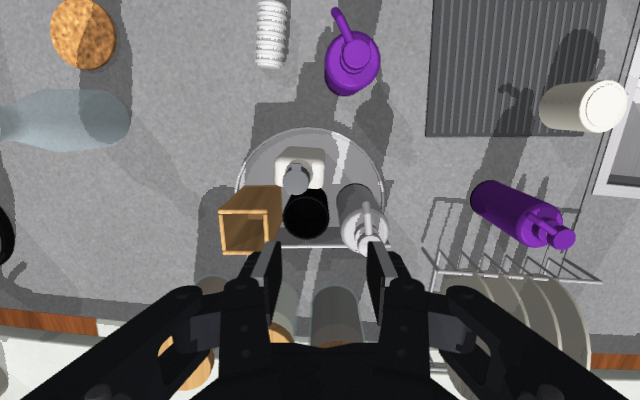

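The wrist view shows the tray contents clear of the gripper, with the dispenser at (362,225), the tumbler at (305,215), the holder at (245,225) and the bottle at (298,170). The three cameras agree within about 3 mm. I start with the dispenser, gripped at collar and head.

```bash
python3 -c "
from fit import *
print(rows((.666,.102,.139)))"
```

```text
(array([-0.1443,  0.0969,  0.4342]), np.float64(95.04))
```

Call:
apply_moves:
  series:
    - [0.2, -0.072, 0.0485, 0, 0]
    - [0.2, -0.072, 0.0485, 0, 0]
    - [0.2, 0, 0, 0.09, 0]
    - [0.2, 0, 0, 0.09, 0]
    - [0.2, 0, 0, 0.07, 0]
    - [0.2, 0, 0, 0, 0]

```text
time_s: 3.08
position: [0.6639, 0.1027, 0.2277]
ee_rot: [-0.004, -0.045, 0.999, 0.0]
contact_force: [-0.8, -0.4, 0.2]
grip_width: 0.601
finger_force: 0.0
```

Run:
```python
from fit import *
print(rows((.666,.102,.139)))
P,im=wrist("w2"); p=P.reshape(-1,3)
q=band(p,(.666,.102),.045,.172,.2); print(rect(q),len(q)); q=band(p,(.666,.102),.045,.05,.147); print(rect(q))
```

```text
(array([-0.0053, -0.0019,  0.1774]), np.float64(95.11))
[array([651.055,  99.7  ]), array([59.4482, 26.9382]), np.float64(6.8249)] 2105
[array([665.8718,  99.827 ]), array([65.7008, 60.9886]), np.float64(53.3669)]
```

View pics/w2.png

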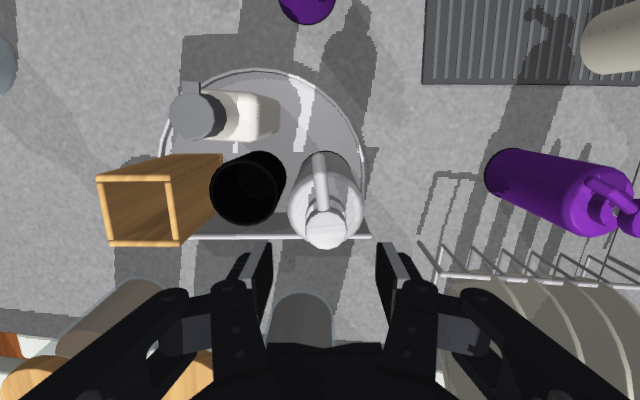

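The head at (325,232) lies centred between the fingers at (262,265) and (390,265). Going down to grip.

Call:
apply_moves:
  series:
    - [0.2, -0.005, -0.003, 0.07, 0]
    - [0.2, 0, 0, 0.06, 0]
    - [0.2, 0, 0, 0.047, 0]
    - [0.2, 0, 0, 0, 0]
  force: 40

```text
time_s: 3.62
position: [0.669, 0.1004, 0.1434]
ee_rot: [-0.0, -0.044, 0.999, 0.0]
contact_force: [-0.0, -0.0, -0.2]
grip_width: 0.599
finger_force: 0.0
```

Call:
apply_moves:
  series:
    - [-0.6, 0, 0, 0, 0]
    - [-0.6, 0, 0, 0, 0]
    - [-0.6, 0, 0, 0, 0]
    - [-0.6, 0, 0, 0, 0]
    - [-0.6, 0, 0, 0, 0]

```text
time_s: 4.25
position: [0.6708, 0.1006, 0.1461]
ee_rot: [0.003, -0.044, 0.999, 0.0]
contact_force: [-1.0, 2.9, 6.1]
grip_width: 0.338
finger_force: 39.1
```

The fingertips rest on the shoulder with only 6 N, and the grip is good. Lifting.

Call:
apply_moves:
  series:
    - [-0.6, 0, 0, -0.02, 0]
    - [-0.6, 0, 0, -0.03, 0]
    - [-0.6, 0, 0, -0.06, 0]
    - [-0.6, 0, 0, -0.1, 0]
    - [-0.6, 0, 0, -0.1, 0]
    - [-0.6, 0, 0, -0.06, 0]
    - [-0.6, 0, 0, 0, 0]

```text
time_s: 5.12
position: [0.6702, 0.0998, 0.3319]
ee_rot: [0.003, -0.044, 0.999, -0.0]
contact_force: [-0.6, 1.0, -5.2]
grip_width: 0.33
finger_force: 40.0
```

Run:
```python
from fit import *
c,s=np.cos(.098),np.sin(.098)
m=lambda x,y:np.array([.442+c*x-s*y,.322+s*x+c*y]).round(4)
print("disp",m(-.05,.0),"bottle",m(-.05,-.09),"hold",m(.05,-.075))
s_=ctrl.observe(); print(s_["position"],s_["grip_width"],s_["finger_force"],rows((*m(-.05,0),s_["position"][2])))
im=snap("scene")[0]; cv2.imwrite("pics/s1.png",im[80:280,150:500])
```

```text
disp [0.3922 0.3171] bottle [0.401  0.2275] hold [0.4991 0.2523]
[0.67024419 0.09978476 0.33191481] 0.32985518670785674 40.02491131424904 (array([ 0.5162,  0.4814, -0.004 ]), np.float64(94.99))
```

View pics/s1.png

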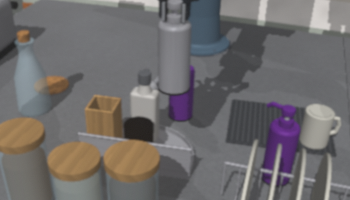

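Call:
apply_moves:
  series:
    - [-0.6, 0.03, 0.03, 0, 0]
    - [-0.6, 0.06, 0.055, 0, 0]
    - [-0.6, 0.07, 0.065, 0, 0]
    - [-0.6, 0.07, 0.065, 0, 0]
    - [-0.6, 0.07, 0.065, 0, 0]
    - [-0.6, 0.07, 0.065, 0, 0]
    - [-0.6, 0.07, 0.065, 0, 0]
    - [-0.6, 0.05, 0.045, 0, 0]
    - [-0.6, 0.026, 0.026, 0, 0]
    - [-0.6, 0, 0, 0, 0]

```text
time_s: 6.42
position: [0.3903, 0.3172, 0.3264]
ee_rot: [-0.001, -0.044, 0.999, -0.001]
contact_force: [0.8, 0.2, -4.2]
grip_width: 0.328
finger_force: 40.7
```

```bash
python3 -c "
from fit import *
print(rows((.392,.317,.1465)),ctrl.observe()['contact_force'])"
```

```text
(array([-4.000e-03, -2.000e-04,  3.597e-01]), np.float64(95.08)) [ 0.80600089  0.21481598 -4.23947457]
```

Call:
apply_moves:
  series:
    - [-0.6, 0, 0, 0.08, 0]
    - [-0.6, 0, 0, 0.1, 0]
    - [-0.6, 0, 0, 0.09, 0]
    - [-0.6, 0, 0, 0.05, 0]
    - [-0.6, 0, 0, 0.02, 0]
    - [-0.6, 0, 0, 0.006, 0]
    - [-0.6, 0, 0, 0, 0]

```text
time_s: 7.3
position: [0.3921, 0.3172, 0.1559]
ee_rot: [0.001, -0.043, 0.999, 0.0]
contact_force: [0.3, -0.6, -3.7]
grip_width: 0.327
finger_force: 40.4
```

Call:
apply_moves:
  series:
    - [-0.6, 0, 0, 0.006, 0]
    - [-0.6, 0, 0, 0.005, 0]
    - [-0.6, 0, 0, 0.004, 0]
    - [-0.6, 0, 0, 0, 0]
    - [-0.6, 0, 0, 0, 0]

```text
time_s: 7.92
position: [0.3911, 0.3171, 0.1474]
ee_rot: [0.0, -0.044, 0.999, 0.0]
contact_force: [-0.7, -0.1, -4.9]
grip_width: 0.329
finger_force: 40.5
```

Call:
apply_moves:
  series:
    - [-0.6, 0, 0, 0.003, 0]
    - [-0.6, 0, 0, 0.002, 0]
    - [-0.6, 0, 0, 0.002, 0]
    - [-0.6, 0, 0, 0, 0]
    - [-0.6, 0, 0, 0, 0]

```text
time_s: 8.55
position: [0.3924, 0.3177, 0.146]
ee_rot: [0.002, -0.044, 0.999, 0.001]
contact_force: [-1.6, -0.1, 6.0]
grip_width: 0.329
finger_force: 40.1
```

Call:
apply_moves:
  series:
    - [0.2, 0, 0, -0.004, 0]
    - [0.2, 0, 0, -0.004, 0]
    - [0.2, 0, 0, -0.01, 0]
    - [0.2, 0, 0, -0.06, 0]
    - [0.2, 0, 0, -0.1, 0]
    - [0.2, 0, 0, -0.1, 0]
    - [0.2, 0, 0, 0, 0]

```text
time_s: 9.43
position: [0.3933, 0.3182, 0.2883]
ee_rot: [0.005, -0.044, 0.999, 0.002]
contact_force: [0.7, -0.2, -0.9]
grip_width: 0.6
finger_force: 0.0
```

Run:
```python
from fit import *
P,im=wrist("w3"); p=P.reshape(-1,3)
print("disp",rect(band(p,(.39,.317),.05,.05,.147)),rect(band(p,(.39,.317),.06,.172,.2)))
s=ctrl.observe(); print(s["position"],rows((.601,.0165,s["position"][2])))
```

```text
disp [array([387.649 , 316.9959]), array([60.632, 60.221]), np.float64(3.5164)] [array([370.4367, 315.7455]), array([61.8164, 26.7252]), np.float64(5.4074)]
[0.3920274  0.31754039 0.28518599] (array([-3.639e-01, -6.362e-01,  5.000e-04]), np.float64(95.0))
```

Call:
apply_moves:
  series:
    - [0.2, -0.052, -0.091, 0, 0]
    - [0.2, -0.052, -0.091, 0, 0]
    - [0.2, -0.052, -0.091, 0, 0]
    - [0.2, -0.052, -0.091, 0, 0]
    - [0.2, -0.052, -0.091, 0, 0]
    - [0.2, -0.052, -0.091, 0, 0]
    - [0.2, -0.052, -0.09, 0, 0]
    - [0.2, 0, 0, 0.08, 0]
    - [0.2, 0, 0, 0, 0]

```text
time_s: 10.6
position: [0.5972, 0.0161, 0.2372]
ee_rot: [-0.005, -0.043, 0.999, 0.001]
contact_force: [0.2, -0.0, -0.3]
grip_width: 0.601
finger_force: 0.0
```

Run:
```python
from fit import *
P,im=wrist("w4"); p=P.reshape(-1,3)
q=band(p,(.601,.0165),.045,.174,.2); print("cap",rect(q),np.median(q[:,2])); print("body",rect(band(p,(.601,.0165),.045,.1,.145)))
s=ctrl.observe(); print(s["position"],rows((.601,.0165,.150)))
```

```text
cap [array([600.3929,  15.4166]), array([27.9978, 33.5994]), np.float64(59.7857)] 0.1801280942589809
body [array([602.1897,  14.0266]), array([37.5609, 62.2504]), np.float64(2.0822)]
[0.59843822 0.01635591 0.23994289] (array([-0.0062, -0.0004,  0.1799]), np.float64(94.99))
```

View pics/w4.png

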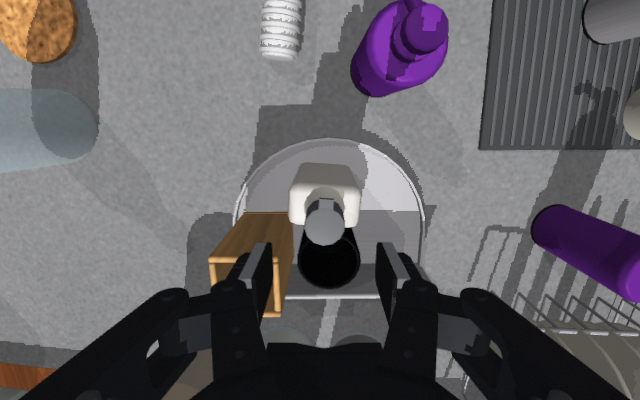

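The cap at (324,222) is centred between the fingers.

Call:
apply_moves:
  series:
    - [0.2, -0.006, -0.002, 0.08, 0]
    - [0.2, 0, 0, 0.06, 0]
    - [0.2, 0, 0, 0.04, 0]
    - [0.2, 0, 0, 0, 0]
    - [-0.6, 0, 0, 0, 0]
    - [-0.6, 0, 0, 0, 0]
    - [-0.6, 0, 0, 0, 0]
    - [-0.6, 0, 0, 0, 0]
    - [-0.6, 0, 0, 0, 0]

```text
time_s: 11.78
position: [0.6044, 0.0155, 0.1549]
ee_rot: [0.002, -0.044, 0.999, -0.0]
contact_force: [-1.0, 2.0, 5.7]
grip_width: 0.323
finger_force: 40.3
```

Call:
apply_moves:
  series:
    - [-0.6, 0, 0, -0.02, 0]
    - [-0.6, 0, 0, -0.03, 0]
    - [-0.6, 0, 0, -0.06, 0]
    - [-0.6, 0, 0, -0.1, 0]
    - [-0.6, 0, 0, -0.1, 0]
    - [-0.6, 0, 0, -0.08, 0]
    - [-0.6, 0, 0, 0, 0]

```text
time_s: 12.65
position: [0.6047, 0.0151, 0.3528]
ee_rot: [0.004, -0.044, 0.999, -0.001]
contact_force: [0.2, 0.3, -3.2]
grip_width: 0.328
finger_force: 40.0
```

Run:
```python
from fit import *
s=ctrl.observe(); print(s["position"],s["grip_width"],s["finger_force"],rows((.402,.2275,s["position"][2])))
P,im=wrist("w5"); p=P.reshape(-1,3); q=band(p,s["position"][:2],.045,.18,s["position"][2]-.02); print(rect(q))
```

```text
[0.60466958 0.01507227 0.35284211] 0.32806514889259436 39.98940467834473 (array([ 0.3668,  0.4585, -0.0042]), np.float64(94.99))
[array([598.4696,  12.4287]), array([30.6371, 62.7837]), np.float64(3.8148)]
```

Call:
apply_moves:
  series:
    - [-0.6, 0.02, 0.025, -0.04, 0]
    - [-0.6, 0.045, 0.055, 0, 0]
    - [-0.6, 0.06, 0.075, 0, 0]
    - [-0.6, 0.06, 0.075, 0, 0]
    - [-0.6, 0.06, 0.075, 0, 0]
    - [-0.6, 0.06, 0.075, 0, 0]
    - [-0.6, 0.04, 0.05, 0, 0]
    - [-0.6, 0.022, 0.0285, 0, 0]
    - [-0.6, 0, 0, 0, 0]

```text
time_s: 13.82
position: [0.3996, 0.2283, 0.3675]
ee_rot: [-0.0, -0.044, 0.999, -0.0]
contact_force: [-0.1, 0.1, -4.0]
grip_width: 0.324
finger_force: 40.3
```

```bash
python3 -c "
from fit import *
print(rows((.404,.2275,.155)),ctrl.observe()['contact_force'])"
```

```text
(array([-0.0089, -0.0023,  0.4249]), np.float64(95.1)) [-0.05630666  0.06246502 -4.0160773 ]
```

Call:
apply_moves:
  series:
    - [-0.6, -0.006, 0, 0.08, 0]
    - [-0.6, 0, 0, 0.1, 0]
    - [-0.6, 0, 0, 0.1, 0]
    - [-0.6, 0, 0, 0.08, 0]
    - [-0.6, 0, 0, 0.03, 0]
    - [-0.6, 0, 0, 0.015, 0]
    - [-0.6, 0, 0, 0.005, 0]
    - [-0.6, 0, 0, 0, 0]

```text
time_s: 14.82
position: [0.4043, 0.2283, 0.1641]
ee_rot: [0.001, -0.044, 0.999, 0.0]
contact_force: [0.4, -0.0, -4.0]
grip_width: 0.324
finger_force: 40.2
```

Call:
apply_moves:
  series:
    - [-0.6, 0, 0, 0.005, 0]
    - [-0.6, 0, 0, 0.005, 0]
    - [-0.6, 0, 0, 0.002, 0]
    - [-0.6, 0, 0, 0, 0]
    - [-0.6, 0, 0, 0, 0]

```text
time_s: 15.45
position: [0.4034, 0.2281, 0.1568]
ee_rot: [0.0, -0.044, 0.999, -0.0]
contact_force: [-0.3, 0.3, -3.6]
grip_width: 0.32
finger_force: 40.2
```

Call:
apply_moves:
  series:
    - [-0.6, 0, 0, 0.003, 0]
    - [-0.6, 0, 0, 0.003, 0]
    - [-0.6, 0, 0, 0.002, 0]
    - [-0.6, 0, 0, 0, 0]
    - [-0.6, 0, 0, 0, 0]

```text
time_s: 16.08
position: [0.4047, 0.2285, 0.1549]
ee_rot: [0.001, -0.044, 0.999, 0.0]
contact_force: [-1.5, 0.6, 7.2]
grip_width: 0.321
finger_force: 41.4
```

Down at the expected height. Release and move up.

Call:
apply_moves:
  series:
    - [0.2, 0, 0, -0.004, 0]
    - [0.2, 0, 0, -0.004, 0]
    - [0.2, 0, 0, -0.01, 0]
    - [0.2, 0, 0, -0.06, 0]
    - [0.2, 0, 0, -0.1, 0]
    - [1, 0, 0, -0.1, 0]
    - [1, 0, 0, 0, 0]

```text
time_s: 16.95
position: [0.4056, 0.2287, 0.2971]
ee_rot: [0.005, -0.044, 0.999, 0.001]
contact_force: [0.5, 0.0, 0.1]
grip_width: 0.986
finger_force: 0.0
```

Run:
```python
from fit import *
P,im=wrist("w6"); p=P.reshape(-1,3)
print("disp",rect(band(p,(.388,.317),.045,.05,.147)),"bottle",rect(band(p,(.4,.2275),.045,.05,.15)),"cap",rect(band(p,(.4,.2275),.045,.174,.2)))
s=ctrl.observe(); print(s["position"],rows((.683,-.048,s["position"][2])))
```

```text
disp [array([386.3809, 314.4846]), array([56.2272, 61.2854]), np.float64(62.2812)] bottle [array([401.3623, 226.3285]), array([38.4596, 62.125 ]), np.float64(3.4118)] cap [array([399.8505, 227.6797]), array([27.7771, 32.7942]), np.float64(59.3276)]
[0.40435719 0.22832939 0.29410678] (array([-0.507 , -0.5991,  0.0018]), np.float64(95.0))
```

Call:
apply_moves:
  series:
    - [1, -0.0635, -0.075, 0, 0]
    - [1, -0.0635, -0.075, 0, 0]
    - [1, -0.0635, -0.075, 0, 0]
    - [1, -0.0635, -0.075, 0, 0]
    - [1, -0.0635, -0.075, 0, 0]
    - [1, -0.0635, -0.075, 0, 0]
    - [1, -0.0635, -0.075, 0, 0]
    - [1, -0.0635, -0.074, 0, 0]
    - [1, 0, 0, 0.1, 0]
    - [1, 0, 0, 0, 0]

```text
time_s: 18.25
position: [0.6791, -0.0478, 0.2343]
ee_rot: [-0.006, -0.043, 0.999, 0.002]
contact_force: [-0.7, 0.8, -0.9]
grip_width: 1.0
finger_force: 0.0
```

Run:
```python
from fit import *
P,im=wrist("w7"); p=P.reshape(-1,3)
q=band(p,(.683,-.048),.06,.128,.16); print("hold",rect(q),np.median(q[:,2]))
X,Y,Z=P[...,0],P[...,1],P[...,2]
t=(im.max(2)<40)&(Z>.08)&(Z<.1)&(np.hypot(X-.672,Y-.029)<.045); print("tum",circ(P[t]))
s=ctrl.observe(); print(s["position"],rows((.683,-.048,.102)))
```

```text
hold [array([683.4926, -50.1425]), array([62.0138, 62.1326]), np.float64(5.2866)] 0.13573351654648527
tum (array([0.6725, 0.0243]), np.float64(0.0305))
[ 0.6805791  -0.04773023  0.2380261 ] (array([-0.0067, -0.0016,  0.272 ]), np.float64(94.99))
```

View pics/w7.png

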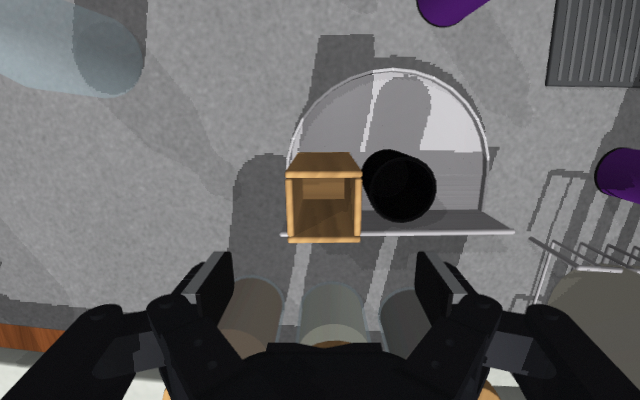

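Holder (324,200) is centred between the open fingers, and the tumbler at (400,185) will stay below the right finger if TCP z is at least 0.104.

Call:
apply_moves:
  series:
    - [1, -0.006, -0.003, 0.1, 0]
    - [1, 0, 0, 0.08, 0]
    - [1, 0, 0, 0.06, 0]
    - [1, 0, 0, 0.026, 0]
    - [1, 0, 0, 0, 0]

```text
time_s: 18.92
position: [0.6859, -0.0491, 0.1096]
ee_rot: [0.0, -0.044, 0.999, -0.0]
contact_force: [0.9, 0.4, 0.7]
grip_width: 0.997
finger_force: 0.0
```

Call:
apply_moves:
  series:
    - [0.3, 0, 0, 0, 0]
    - [0.3, 0, 0, 0, 0]
    - [0.3, 0, 0, 0, 0]
    - [0.3, 0, 0, 0, 0]
    - [0.3, 0, 0, 0, 0]

```text
time_s: 19.55
position: [0.6872, -0.0493, 0.1115]
ee_rot: [0.002, -0.044, 0.999, -0.0]
contact_force: [0.7, 1.9, 5.3]
grip_width: 0.721
finger_force: 45.5
```

Call:
apply_moves:
  series:
    - [0.3, 0, 0, -0.02, 0]
    - [0.3, 0, 0, -0.03, 0]
    - [0.3, 0, 0, -0.06, 0]
    - [0.3, 0, 0, -0.1, 0]
    - [0.3, 0, 0, -0.1, 0]
    - [0.3, 0, 0, -0.1, 0]
    - [0.3, 0, 0, -0.02, 0]
    - [0.3, 0, 0, 0, 0]

```text
time_s: 20.55
position: [0.6855, -0.0495, 0.3237]
ee_rot: [0.0, -0.044, 0.999, -0.0]
contact_force: [0.0, -0.2, -2.8]
grip_width: 0.713
finger_force: 44.6
```

```bash
python3 -c "
from fit import *
s=ctrl.observe();print(s['position'],s['grip_width'],s['finger_force'],s['contact_force'],rows((.505,.252,s['position'][2])))"
```

```text
[ 0.68546812 -0.04947508  0.32374497] 0.7126907462621019 44.56752419471741 [ 0.03915549 -0.1880003  -2.81184448] (array([ 3.071e-01,  6.321e-01, -1.000e-04]), np.float64(94.99))
```

Call:
apply_moves:
  series:
    - [0.3, 0.015, 0.03, 0, 0]
    - [0.3, 0.035, 0.07, 0, 0]
    - [0.3, 0.045, 0.09, 0, 0]
    - [0.3, 0.045, 0.095, 0, 0]
    - [0.3, 0.045, 0.095, 0, 0]
    - [0.3, 0.045, 0.095, 0, 0]
    - [0.3, 0.04, 0.085, 0, 0]
    - [0.3, 0.025, 0.05, 0, 0]
    - [0.3, 0.012, 0.022, 0, 0]
    - [0.3, 0, 0, 0, 0]

```text
time_s: 21.8
position: [0.5043, 0.2523, 0.3226]
ee_rot: [-0.001, -0.044, 0.999, -0.0]
contact_force: [-0.8, 0.1, -1.3]
grip_width: 0.716
finger_force: 44.6
```

Call:
apply_moves:
  series:
    - [0.3, 0, 0, 0.06, 0]
    - [0.3, 0, 0, 0.1, 0]
    - [0.3, 0, 0, 0.1, 0]
    - [0.3, 0, 0, 0.08, 0]
    - [0.3, 0, 0, 0.05, 0]
    - [0.3, 0, 0, 0.02, 0]
    - [0.3, 0, 0, 0, 0]

```text
time_s: 22.68
position: [0.5054, 0.2514, 0.1185]
ee_rot: [-0.0, -0.043, 0.999, -0.0]
contact_force: [0.0, -1.0, -1.3]
grip_width: 0.717
finger_force: 44.6
```

Call:
apply_moves:
  series:
    - [0.3, 0, 0, 0.006, 0]
    - [0.3, 0, 0, 0.005, 0]
    - [0.3, 0, 0, 0.003, 0]
    - [0.3, 0, 0, 0.003, 0]
    - [0.3, 0, 0, 0, 0]
    - [0.3, 0, 0, 0, 0]

```text
time_s: 23.42
position: [0.5058, 0.2522, 0.1115]
ee_rot: [0.001, -0.044, 0.999, 0.0]
contact_force: [-2.7, -0.1, 5.9]
grip_width: 0.717
finger_force: 45.5
```

Call:
apply_moves:
  series:
    - [1, 0, 0, -0.004, 0]
    - [1, 0, 0, -0.004, 0]
    - [1, 0, 0, -0.01, 0]
    - [1, 0, 0, -0.06, 0]
    - [1, 0, 0, -0.1, 0]
    - [1, 0, 0, -0.1, 0]
    - [1, 0, 0, 0, 0]

```text
time_s: 24.3
position: [0.5079, 0.2528, 0.2552]
ee_rot: [0.005, -0.044, 0.999, 0.001]
contact_force: [-0.5, 0.7, -1.1]
grip_width: 1.004
finger_force: 0.0
```

Run:
```python
from fit import *
im,d,K,k1,T=snap("top"); P=cloud(d,K,k1,T); p=P.reshape(-1,3)
cv2.imwrite("pics/t1.png",im[100:300,100:500])
print("hold",rect(band(p,(.503,.25),.06,.128,.16)),"bottle",rect(band(p,(.402,.2275),.045,.11,.15)),"disp",rect(band(p,(.388,.317),.045,.13,.147)))
t=(im.max(2)<40)&(P[...,2]>.08)&(P[...,2]<.1)&(np.hypot(P[...,0]-.672,P[...,1]-.029)<.045); print("tum",circ(P[t]))
s=ctrl.observe(); print(s["position"],rows((.6725,.0265,s["position"][2])))
```

```text
hold [array([496.4839, 238.8407]), array([42.4538, 60.7172]), np.float64(80.9293)] bottle [array([401.0646, 226.0132]), array([37.258 , 56.9557]), np.float64(0.5799)] disp [array([0., 0.]), array([0., 0.]), np.float64(0.0)]
tum (array([0.6713, 0.0283]), np.float64(0.0303))
[0.50638498 0.25232654 0.25197648] (array([-0.2916, -0.4789,  0.001 ]), np.float64(95.0))
```

View pics/t1.png

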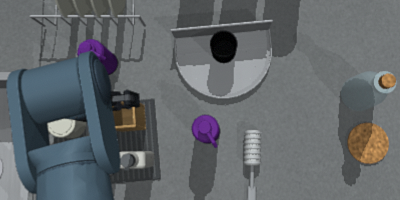

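The top view shows the tumbler (222,47) alone in the tray and the arm hiding part of the mat. Next, the tumbler.

Call:
apply_moves:
  series:
    - [1, -0.0485, -0.08, -0.03, 0]
    - [1, -0.0485, -0.08, 0, 0]
    - [1, -0.0485, -0.08, 0, 0]
    - [1, -0.0485, -0.08, 0, 0]
    - [1, -0.0485, -0.08, 0, 0]
    - [1, -0.0485, -0.08, 0, 0]
    - [1, 0, 0, 0.1, 0]
    - [1, 0, 0, 0.06, 0]
    - [1, 0, 0, 0, 0]

```text
time_s: 25.48
position: [0.6681, 0.0258, 0.1789]
ee_rot: [-0.005, -0.043, 0.999, 0.001]
contact_force: [-0.1, 0.3, 0.0]
grip_width: 1.001
finger_force: 0.0
```

Run:
```python
from fit import *
im,d,K,k1,T=snap("top"); P=cloud(d,K,k1,T); p=P.reshape(-1,3)
print("hold",rect(band(p,(.503,.25),.06,.128,.16)),"bottle",rect(band(p,(.402,.2275),.045,.11,.15)),"disp",rect(band(p,(.388,.317),.045,.13,.147)))
P,im=wrist("w8"); t=(im.max(2)<40)&(P[...,2]>.08)&(P[...,2]<.1)&(np.hypot(P[...,0]-.672,P[...,1]-.029)<.045); print("tum",circ(P[t]),np.median(P[t][:,2]))
s=ctrl.observe(); print(s["position"],rows((.6725,.0265,.045)))
```

```text
hold [array([501.7627, 254.0484]), array([61.9697, 62.4532]), np.float64(5.1351)] bottle [array([400.9789, 228.7626]), array([37.2487, 62.7554]), np.float64(0.427)] disp [array([387.73  , 318.3926]), array([59.8242, 58.2322]), np.float64(89.7904)]
tum (array([0.6722, 0.0251]), np.float64(0.0303)) 0.09062727970714285
[0.67098684 0.02567644 0.18423375] (array([-0.0033,  0.0013,  0.2785]), np.float64(95.0))
```

Call:
apply_moves:
  series:
    - [1, -0.003, 0.001, 0.08, 0]
    - [1, 0, 0, 0.06, 0]
    - [1, 0, 0, 0.05, 0]
    - [1, 0, 0, 0.05, 0]
    - [1, 0, 0, 0.03, 0]
    - [1, 0, 0, 0, 0]

```text
time_s: 26.32
position: [0.6725, 0.0263, 0.0493]
ee_rot: [-0.0, -0.044, 0.999, 0.0]
contact_force: [-1.7, -0.9, 0.1]
grip_width: 1.0
finger_force: 0.0
```

Call:
apply_moves:
  series:
    - [0.2, 0, 0, 0, 0]
    - [0.2, 0, 0, 0, 0]
    - [0.2, 0, 0, 0, 0]
    - [0.2, 0, 0, 0, 0]
    - [0.2, 0, 0, 0, 0]
  force: 35

```text
time_s: 26.95
position: [0.6738, 0.0263, 0.0513]
ee_rot: [0.001, -0.044, 0.999, -0.0]
contact_force: [-0.3, 2.3, 6.3]
grip_width: 0.743
finger_force: 39.1
```

Call:
apply_moves:
  series:
    - [0.2, 0, 0, -0.02, 0]
    - [0.2, 0, 0, -0.03, 0]
    - [0.2, 0, 0, -0.06, 0]
    - [0.2, 0, 0, -0.1, 0]
    - [0.2, 0, 0, -0.1, 0]
    - [0.2, 0, 0, -0.08, 0]
    - [0.2, 0, 0, 0, 0]

```text
time_s: 27.82
position: [0.6746, 0.0259, 0.2499]
ee_rot: [0.005, -0.044, 0.999, -0.001]
contact_force: [0.5, -1.3, -4.2]
grip_width: 0.747
finger_force: 39.8
```

Run:
```python
from fit import *
for n in("w1.npz","w4.npz"):
    a=np.load(n); im=a["im"].astype(int); P=cloud(a["d"],a["K"],a["k1"],a["T"])
    w=(im[...,2]-im[...,0]>50)&(P[...,2]<.03)&(np.hypot(P[...,0]-.444,P[...,1]+.325)<.09)
    uv=np.argwhere(w)[:,::-1]; q=onplane(uv,.008,a["K"],a["k1"],a["T"])[:,:2]; print(cv2.minEnclosingCircle((q*1000).astype(np.float32)),rect(q),uv.min(0),np.median(P[w][:,2]))
s=ctrl.observe(); print(s["position"],s["contact_force"],s["q"].round(2),rows((.445,-.325,s["position"][2])))
```

```text
((446.1922607421875, -327.9754943847656), 51.231075286865234) [array([ 446.9288, -328.0595]), array([ 93.6392, 101.8551]), np.float64(2.3887)] [50  0] 0.00829923367309543
((451.7293395996094, -324.55877685546875), 50.582275390625) [array([ 461.4888, -323.5483]), array([65.8632, 96.6319]), np.float64(1.7818)] [0 0] 0.008292791444804576
[0.67460856 0.02591441 0.24985008] [ 0.50607313 -1.29034939 -4.16694759] [-0.13  0.28  1.48 -0.    1.37 -1.79] (array([ 0.5186, -0.6592, -0.0034]), np.float64(95.0))
```

Call:
apply_moves:
  series:
    - [0.2, 0.06, 0, 0, 0]
    - [0.2, 0.09, -0.03, 0, 0]
    - [0.2, 0.1, -0.06, 0, 0]
    - [0.2, 0.09, -0.08, 0, 0]
    - [0.2, 0.08, -0.09, 0, 0]
    - [0.2, 0.05, -0.09, 0, 0]
    - [0.2, 0.03, -0.09, 0, 0]
    - [0.2, 0.018, -0.09, 0, 0]
    - [0.2, 0, -0.08, 0, 0]
    - [0.2, 0, -0.05, 0, 0]

```text
time_s: 29.08
position: [0.442, -0.3261, 0.2419]
ee_rot: [-0.001, -0.043, 0.999, 0.001]
contact_force: [-0.2, 0.5, -2.6]
grip_width: 0.745
finger_force: 39.8
```

Call:
apply_moves:
  series:
    - [0.2, 0, 0, 0.06, 0]
    - [0.2, 0, 0, 0.08, 0]
    - [0.2, 0, 0, 0, 0]
    - [0.2, 0, 0, 0, 0]

```text
time_s: 29.58
position: [0.4433, -0.3252, 0.1747]
ee_rot: [0.0, -0.044, 0.999, -0.0]
contact_force: [-0.8, 0.4, -2.6]
grip_width: 0.742
finger_force: 40.9
```

Run:
```python
from fit import *
P,im=wrist("w9")
w=(im[...,2]-im[...,0]>50)&(P[...,2]<.03)&(np.hypot(P[...,0]-.444,P[...,1]+.325)<.09); q=P[w]; print("coaster",w.sum(),rect(q),cv2.minEnclosingCircle((q[:,:2]*1000).astype(np.float32)))
s=ctrl.observe(); print(s["position"],s["q"].round(2),rows((.4455,-.326,.0535)))
```

```text
coaster 4087 [array([ 430.3688, -331.0735]), array([69.3127, 99.8762]), np.float64(8.3359)] ((445.21112060546875, -328.9352111816406), 50.20363998413086)
[ 0.44379904 -0.32562485  0.17573042] [-0.84  0.07  1.86 -0.    1.21 -2.5 ] (array([-0.003 , -0.0006,  0.2445]), np.float64(95.01))
```

View pics/w9.png

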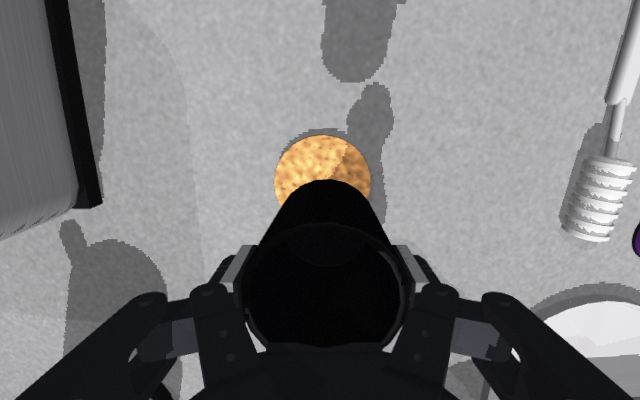

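Tumbler is held upright at (323,290) above the coaster at (322,180), laterally aligned. Lowering.

Call:
apply_moves:
  series:
    - [0.2, -0.004, -0.002, 0.06, 0]
    - [0.2, 0, 0, 0.07, 0]
    - [0.2, 0, 0, 0.06, 0]
    - [0.2, 0, 0, 0.03, 0]
    - [0.2, 0, 0, 0.01, 0]
    - [0.2, 0, 0, 0.004, 0]
    - [0.2, 0, 0, 0, 0]

```text
time_s: 30.5
position: [0.4459, -0.3266, 0.0584]
ee_rot: [0.001, -0.044, 0.999, -0.001]
contact_force: [-0.6, -0.0, -1.9]
grip_width: 0.743
finger_force: 40.9
```

Call:
apply_moves:
  series:
    - [0.2, 0, 0, 0.004, 0]
    - [0.2, 0, 0, 0.003, 0]
    - [0.2, 0, 0, 0.002, 0]
    - [0.2, 0, 0, 0, 0]
    - [0.2, 0, 0, 0, 0]

```text
time_s: 31.12
position: [0.4455, -0.3259, 0.0533]
ee_rot: [0.0, -0.044, 0.999, -0.0]
contact_force: [-1.3, 2.9, 4.1]
grip_width: 0.742
finger_force: 41.6
```

Call:
apply_moves:
  series:
    - [1, 0, 0, -0.002, 0]
    - [1, 0, 0, 0, 0]
    - [1, 0, 0, 0, 0]
    - [1, 0, 0, 0, 0]

```text
time_s: 31.62
position: [0.4453, -0.3259, 0.0537]
ee_rot: [-0.0, -0.044, 0.999, -0.0]
contact_force: [-0.7, -0.2, -0.1]
grip_width: 1.001
finger_force: 0.0
```

Call:
apply_moves:
  series:
    - [1, 0, 0, -0.04, 0]
    - [1, 0, 0, -0.08, 0]
    - [1, 0, 0, -0.1, 0]
    - [1, 0, 0, -0.1, 0]
    - [1, 0, 0, -0.1, 0]
    - [1, 0, 0, 0, 0]
    - [1, 0, 0, 0, 0]

```text
time_s: 32.5
position: [0.445, -0.3256, 0.2631]
ee_rot: [-0.0, -0.044, 0.999, 0.0]
contact_force: [0.1, 0.4, 0.3]
grip_width: 0.999
finger_force: 0.0
```

Run:
```python
from fit import *
P,im=wrist("w10")
t=(im.max(2)<40)&(P[...,2]>.08)&(P[...,2]<.1)&(np.hypot(P[...,0]-.445,P[...,1]+.326)<.05); print("tum",circ(P[t]),np.median(P[t][:,2]))
w=(im[...,2]-im[...,0]>50)&(P[...,2]<.03)&(np.hypot(P[...,0]-.444,P[...,1]+.325)<.09); print("coaster",cv2.minEnclosingCircle((P[w][:,:2]*1000).astype(np.float32)),rect(P[w]))
im,d,K,k1,T=snap("top"); P=cloud(d,K,k1,T); p=P.reshape(-1,3)
print("hold",rect(band(p,(.503,.25),.06,.128,.16)),"disp",rect(band(p,(.388,.317),.045,.13,.147)),rect(band(p,(.685,.03),.15,.05,.3)))
s=ctrl.observe(); print(s["position"],rows((.506,.2520,s["position"][2])))
```

```text
tum (array([ 0.4443, -0.3273]), np.float64(0.0302)) 0.09259213432543184
coaster ((445.5400390625, -329.4976501464844), 50.06988525390625) [array([ 432.8785, -333.0356]), array([73.5972, 99.4989]), np.float64(14.2232)]
hold [array([501.8892, 254.2446]), array([62.2487, 62.4917]), np.float64(5.4834)] disp [array([387.7023, 317.9743]), array([59.6417, 58.311 ]), np.float64(89.6747)] [array([774.118 ,  39.9023]), array([118.354, 244.456]), np.float64(5.7031)]
[ 0.4446495  -0.32520064  0.26173787] (array([-0.2228,  1.1393,  0.0027]), np.float64(95.0))
```

Call:
apply_moves:
  series:
    - [1, -0.022, 0.114, -0.03, 0]
    - [1, -0.022, 0.114, 0, 0]
    - [1, -0.022, 0.114, 0, 0]
    - [1, -0.022, 0.114, 0, 0]
    - [1, -0.022, 0.114, 0, 0]
    - [1, -0.022, 0.114, 0, 0]
    - [1, -0.022, 0.114, 0, 0]
    - [1, -0.022, 0.114, 0, 0]
    - [1, -0.022, 0.114, 0, 0]
    - [1, -0.022, 0.114, 0, 0]

```text
time_s: 33.85
position: [0.5045, 0.2533, 0.2769]
ee_rot: [-0.001, -0.044, 0.999, -0.0]
contact_force: [1.0, -1.4, 0.9]
grip_width: 1.001
finger_force: 0.0
```

Call:
apply_moves:
  series:
    - [1, 0, 0, 0.08, 0]
    - [1, 0, 0, 0.08, 0]
    - [1, 0, 0, 0, 0]
    - [1, 0, 0, 0, 0]

```text
time_s: 34.35
position: [0.5057, 0.2515, 0.1996]
ee_rot: [0.0, -0.043, 0.999, 0.0]
contact_force: [-0.8, 0.0, 0.4]
grip_width: 0.998
finger_force: 0.0
```

Run:
```python
from fit import *
P,im=wrist("w11"); p=P.reshape(-1,3); print("hold",rect(band(p,(.502,.252),.06,.128,.16)))
s=ctrl.observe(); print(s["position"],rows((.506,.252,.109)))
```

```text
hold [array([502.2014, 251.617 ]), array([61.7456, 62.204 ]), np.float64(5.3336)]
[0.50624342 0.25158836 0.20050098] (array([0.0009, 0.0008, 0.183 ]), np.float64(94.98))
```

Call:
apply_moves:
  series:
    - [1, 0, 0.001, 0.07, 0]
    - [1, 0, 0, 0.06, 0]
    - [1, 0, 0, 0.05, 0]
    - [1, 0, 0, 0, 0]
    - [0.3, 0, 0, 0, 0]
    - [0.3, 0, 0, 0, 0]
    - [0.3, 0, 0, 0, 0]
    - [0.3, 0, 0, 0, 0]
    - [0.3, 0, 0, 0, 0]
  force: 40

```text
time_s: 35.52
position: [0.5071, 0.2528, 0.1114]
ee_rot: [0.002, -0.044, 0.999, 0.001]
contact_force: [0.1, 1.9, 6.8]
grip_width: 0.716
finger_force: 45.5
```

Call:
apply_moves:
  series:
    - [0.3, 0, 0, -0.02, 0]
    - [0.3, 0, 0, -0.03, 0]
    - [0.3, 0, 0, -0.06, 0]
    - [0.3, 0, 0, -0.1, 0]
    - [0.3, 0, 0, -0.1, 0]
    - [0.3, 0, 0, -0.1, 0]
    - [0.3, 0, 0, -0.02, 0]
    - [0.3, 0, 0, 0, 0]

```text
time_s: 36.52
position: [0.5049, 0.2519, 0.3236]
ee_rot: [-0.0, -0.044, 0.999, -0.0]
contact_force: [-0.5, 0.1, -3.0]
grip_width: 0.718
finger_force: 44.5
```

```bash
python3 -c "
from fit import *
s=ctrl.observe();print(s['position'],s['grip_width'],s['finger_force'],s['contact_force'],rows((.687,-.049,s['position'][2])))"
```

```text
[0.50494038 0.25188287 0.32358045] 0.7176606318608162 44.4656628370285 [-0.49416473  0.072885   -3.02240887] (array([-0.3104, -0.6312,  0.    ]), np.float64(94.99))
```

Call:
apply_moves:
  series:
    - [0.3, -0.015, -0.03, 0, 0]
    - [0.3, -0.035, -0.07, 0, 0]
    - [0.3, -0.045, -0.09, 0, 0]
    - [0.3, -0.045, -0.095, 0, 0]
    - [0.3, -0.045, -0.095, 0, 0]
    - [0.3, -0.045, -0.095, 0, 0]
    - [0.3, -0.04, -0.085, 0, 0]
    - [0.3, -0.026, -0.05, 0, 0]
    - [0.3, -0.014, -0.022, 0, 0]
    - [0.3, 0, 0, 0, 0]

```text
time_s: 37.78
position: [0.6868, -0.0499, 0.322]
ee_rot: [-0.001, -0.043, 0.999, 0.0]
contact_force: [-0.3, 0.3, -2.2]
grip_width: 0.714
finger_force: 44.6
```

Call:
apply_moves:
  series:
    - [0.3, 0, 0, 0.06, 0]
    - [0.3, 0, 0, 0.1, 0]
    - [0.3, 0, 0, 0.1, 0]
    - [0.3, 0, 0, 0.07, 0]
    - [0.3, 0, 0, 0.02, 0]
    - [0.3, 0, 0, 0, 0]
    - [0.3, 0, 0, 0, 0]

```text
time_s: 38.65
position: [0.6885, -0.0493, 0.1516]
ee_rot: [0.002, -0.044, 0.999, -0.001]
contact_force: [1.1, 0.2, -2.0]
grip_width: 0.716
finger_force: 44.6
```

```bash
python3 -c "
from fit import *
s=ctrl.observe();print(rows((.688,-.0495,.1115)))"
```

```text
(array([ 0.0014, -0.0002,  0.0801]), np.float64(95.02))
```

Call:
apply_moves:
  series:
    - [0.3, 0.001, 0, 0.03, 0]
    - [0.3, 0, 0, 0.025, 0]
    - [0.3, 0, 0, 0.012, 0]
    - [0.3, 0, 0, 0.006, 0]
    - [0.3, 0, 0, 0.004, 0]
    - [0.3, 0, 0, 0.004, 0]
    - [0.3, 0, 0, 0, 0]
    - [0.3, 0, 0, 0, 0]

```text
time_s: 39.65
position: [0.6877, -0.0491, 0.1116]
ee_rot: [0.001, -0.044, 0.999, -0.0]
contact_force: [-4.7, 1.9, 9.6]
grip_width: 0.713
finger_force: 46.0
```

Touchdown at the original height. Release and head to the bottle.

Call:
apply_moves:
  series:
    - [1, 0, 0, -0.004, 0]
    - [1, 0, 0, 0, 0]
    - [1, 0, 0, 0, 0]
    - [1, 0, 0, -0.06, 0]
    - [1, 0, 0, -0.1, 0]
    - [0.5, 0, 0, -0.1, 0]
    - [0.2, 0, 0, -0.1, 0]
    - [0.2, 0, 0, 0, 0]

```text
time_s: 40.65
position: [0.689, -0.0499, 0.2967]
ee_rot: [0.005, -0.044, 0.999, -0.002]
contact_force: [-0.0, 0.1, 0.2]
grip_width: 0.603
finger_force: 0.0
```

Run:
```python
from fit import *
P,im=wrist("w12"); p=P.reshape(-1,3); print("hold",rect(band(p,(.683,-.048),.06,.128,.16)))
im,d,K,k1,T=snap("top"); p=cloud(d,K,k1,T).reshape(-1,3); b=band(p,(.402,.2275),.045,.174,.2)
print("cap",rect(b),"body",rect(band(p,(.402,.2275),.045,.11,.15)))
s=ctrl.observe(); print(s["position"],rows((.4005,.228,s["position"][2])))
```

```text
hold [array([684.6058, -50.4091]), array([62.4476, 62.1149]), np.float64(4.4729)]
cap [array([398.8473, 229.7164]), array([27.0212, 32.4309]), np.float64(57.5)] body [array([400.9759, 228.8351]), array([37.2572, 62.4954]), np.float64(0.429)]
[ 0.68664176 -0.04936188  0.2902876 ] (array([ 5.218e-01,  6.024e-01, -3.000e-04]), np.float64(95.0))
```

Call:
apply_moves:
  series:
    - [0.2, 0.074, 0.086, 0, 0]
    - [0.2, 0.074, 0.086, 0, 0]
    - [0.2, 0.074, 0.086, 0, 0]
    - [0.2, 0.074, 0.086, 0, 0]
    - [0.2, 0.074, 0.086, 0, 0]
    - [0.2, 0.074, 0.086, 0, 0]
    - [0.2, 0.074, 0.086, 0, 0]
    - [0.2, 0, 0, 0.08, 0]
    - [0.2, 0, 0, 0, 0]
    - [0.2, 0, 0, 0, 0]

```text
time_s: 42.0
position: [0.4026, 0.2276, 0.2502]
ee_rot: [-0.001, -0.043, 0.999, -0.0]
contact_force: [0.8, -0.5, -0.3]
grip_width: 0.604
finger_force: 0.0
```

Run:
```python
from fit import *
P,im=wrist("w13"); p=P.reshape(-1,3); print("cap",rect(band(p,(.4,.2275),.045,.174,.2)),"disp",rect(band(p,(.388,.317),.05,.172,.2)))
s=ctrl.observe(); print(s["position"],rows((.402,.228,.152)))
```

```text
cap [array([398.9018, 226.7253]), array([34.0444, 28.1155]), np.float64(0.4626)] disp [array([372.3407, 310.313 ]), array([61.2813, 27.3962]), np.float64(24.198)]
[0.4031745  0.22766065 0.25098842] (array([0.0024, 0.0009, 0.198 ]), np.float64(94.93))
```

Call:
apply_moves:
  series:
    - [0.2, 0.002, 0.001, 0.08, 0]
    - [0.2, 0, 0, 0.07, 0]
    - [0.2, 0, 0, 0.045, 0]
    - [0.2, 0, 0, 0, 0]
    - [-0.6, 0, 0, 0, 0]
    - [-0.6, 0, 0, 0, 0]
    - [-0.6, 0, 0, 0, 0]
    - [-0.6, 0, 0, 0, 0]
    - [-0.6, 0, 0, 0, 0]

```text
time_s: 43.18
position: [0.4028, 0.2289, 0.1548]
ee_rot: [0.002, -0.044, 0.999, 0.0]
contact_force: [0.0, 0.7, 5.9]
grip_width: 0.323
finger_force: 40.1
```

Call:
apply_moves:
  series:
    - [-0.6, 0, 0, -0.02, 0]
    - [-0.6, 0, 0, -0.03, 0]
    - [-0.6, 0, 0, -0.06, 0]
    - [-0.6, 0, 0, -0.1, 0]
    - [-0.6, 0, 0, -0.1, 0]
    - [-0.6, 0, 0, -0.1, 0]
    - [-0.6, 0, 0, 0, 0]

```text
time_s: 44.05
position: [0.4029, 0.2288, 0.3634]
ee_rot: [0.005, -0.044, 0.999, 0.001]
contact_force: [-0.8, 0.9, -3.6]
grip_width: 0.326
finger_force: 40.1
```

Run:
```python
from fit import *
s=ctrl.observe(); print(s["position"],s["grip_width"],s["finger_force"],s["contact_force"],rows((.6035,.0165,s["position"][2])))
P,im=wrist("w14"); p=P.reshape(-1,3); q=band(p,s["position"][:2],.045,.2,s["position"][2]-.02); print(rect(q))
```

```text
[0.40291696 0.22884383 0.36344532] 0.3259960504139835 40.09543776512146 [-0.83443926  0.87916285 -3.63732624] (array([-0.3626, -0.4581,  0.0028]), np.float64(95.0))
[array([396.8857, 226.317 ]), array([30.0545, 62.1569]), np.float64(3.8019)]
```

Call:
apply_moves:
  series:
    - [-0.6, -0.02, -0.025, -0.03, 0]
    - [-0.6, -0.045, -0.055, 0, 0]
    - [-0.6, -0.06, -0.075, 0, 0]
    - [-0.6, -0.06, -0.075, 0, 0]
    - [-0.6, -0.06, -0.075, 0, 0]
    - [-0.6, -0.06, -0.075, 0, 0]
    - [-0.6, -0.04, -0.05, 0, 0]
    - [-0.6, -0.0155, -0.0295, 0, 0]
    - [-0.6, 0, 0, 0, 0]
    - [-0.6, 0, 0, 0, 0]

```text
time_s: 45.35
position: [0.6003, 0.0159, 0.3727]
ee_rot: [-0.0, -0.044, 0.999, 0.0]
contact_force: [-0.3, 0.6, -3.9]
grip_width: 0.324
finger_force: 40.2
```

Call:
apply_moves:
  series:
    - [-0.6, 0, 0, 0.06, 0]
    - [-0.6, 0, 0, 0.1, 0]
    - [-0.6, 0, 0, 0.1, 0]
    - [-0.6, 0, 0, 0.08, 0]
    - [-0.6, 0, 0, 0.04, 0]
    - [-0.6, 0, 0, 0, 0]
    - [-0.6, 0, 0, 0, 0]

```text
time_s: 46.22
position: [0.6023, 0.0152, 0.1853]
ee_rot: [0.002, -0.044, 0.999, -0.0]
contact_force: [-0.1, 0.5, -3.2]
grip_width: 0.325
finger_force: 40.1
```

```bash
python3 -c "
from fit import *
print(ctrl.observe()['position'],rows((.6025,.016,.1548)))"
```

```text
[0.60233738 0.01523974 0.1853339 ] (array([-0.0002,  0.0015,  0.0611]), np.float64(95.02))
```

Call:
apply_moves:
  series:
    - [-0.6, 0, 0.001, 0.025, 0]
    - [-0.6, 0, 0, 0.016, 0]
    - [-0.6, 0, 0, 0.008, 0]
    - [-0.6, 0, 0, 0.005, 0]
    - [-0.6, 0, 0, 0.004, 0]
    - [-0.6, 0, 0, 0.003, 0]
    - [-0.6, 0, 0, 0, 0]
    - [-0.6, 0, 0, 0, 0]

```text
time_s: 47.22
position: [0.6023, 0.0158, 0.155]
ee_rot: [0.002, -0.044, 0.999, -0.0]
contact_force: [-1.6, 2.5, 6.9]
grip_width: 0.322
finger_force: 41.1
```

Call:
apply_moves:
  series:
    - [0.2, 0, 0, -0.002, 0]
    - [0.2, 0, 0, 0, 0]
    - [0.2, 0, 0, -0.01, 0]
    - [0.2, 0, 0, -0.06, 0]
    - [0.2, 0, 0, -0.1, 0]
    - [0.2, 0, 0, -0.1, 0]
    - [0.2, 0, 0, 0, 0]
    - [0.2, 0, 0, 0, 0]

```text
time_s: 48.22
position: [0.6006, 0.0157, 0.2878]
ee_rot: [-0.0, -0.044, 0.999, 0.0]
contact_force: [0.5, -0.3, -1.1]
grip_width: 0.602
finger_force: 0.0
```

Run:
```python
from fit import *
P,im=wrist("w15"); p=P.reshape(-1,3); print("cap",rect(band(p,(.601,.0165),.045,.174,.2)),"body",rect(band(p,(.601,.0165),.045,.1,.145)))
im,d,K,k1,T=snap("top"); p=cloud(d,K,k1,T).reshape(-1,3)
print("disp",rect(band(p,(.388,.317),.045,.13,.147)),rect(band(p,(.388,.317),.02,.178,.2)))
s=ctrl.observe(); print(s["position"],rows((.392,.3174,s["position"][2])))
```

```text
cap [array([597.6337,  11.7515]), array([32.9538, 28.1354]), np.float64(32.5844)] body [array([600.1753,  13.1211]), array([38.1047, 62.016 ]), np.float64(0.7313)]
disp [array([387.6717, 318.4114]), array([59.9038, 58.4123]), np.float64(89.7096)] [array([385.7958, 317.2554]), array([30.6069, 26.3672]), np.float64(47.7484)]
[0.60003798 0.01579679 0.28626167] (array([0.362 , 0.6371, 0.0017]), np.float64(94.99))
```

Bottle is back within about 3 mm. Next, the dispenser.

Call:
apply_moves:
  series:
    - [0.2, 0.0517, 0.091, 0, 0]
    - [0.2, 0.0517, 0.091, 0, 0]
    - [0.2, 0.0517, 0.091, 0, 0]
    - [0.2, 0.0517, 0.091, 0, 0]
    - [0.2, 0.0517, 0.091, 0, 0]
    - [0.2, 0.0517, 0.091, 0, 0]
    - [0.2, 0.0517, 0.091, 0, 0]
    - [0.2, 0, 0, 0.09, 0]
    - [0.2, 0, 0, 0, 0]
    - [0.2, 0, 0, 0, 0]

```text
time_s: 49.58
position: [0.3933, 0.3169, 0.2436]
ee_rot: [-0.0, -0.043, 0.999, -0.0]
contact_force: [1.4, -0.6, 0.2]
grip_width: 0.6
finger_force: 0.0
```

Run:
```python
from fit import *
P,im=wrist("w16"); p=P.reshape(-1,3); print("head",rect(band(p,(.388,.317),.06,.172,.2)),"sh",rect(band(p,(.388,.317),.045,.05,.147)))
s=ctrl.observe(); print(s["position"],rows((.391,.3174,.149)))
```

```text
head [array([370.833, 317.412]), array([27.2891, 59.8516]), np.float64(88.9423)] sh [array([387.6556, 317.0497]), array([60.1233, 61.4236]), np.float64(9.0845)]
[0.39383306 0.31703209 0.24449317] (array([0.0058, 0.0011, 0.191 ]), np.float64(94.93))
```

Call:
apply_moves:
  series:
    - [0.2, 0.004, 0.001, 0.08, 0]
    - [0.2, 0, 0, 0.07, 0]
    - [0.2, 0, 0, 0.042, 0]
    - [0.2, 0, 0, 0, 0]
    - [-0.6, 0, 0, 0, 0]
    - [-0.6, 0, 0, 0, 0]
    - [-0.6, 0, 0, 0, 0]
    - [-0.6, 0, 0, 0, 0]
    - [-0.6, 0, 0, 0, 0]

```text
time_s: 50.75
position: [0.3923, 0.3185, 0.1496]
ee_rot: [0.002, -0.044, 0.999, 0.001]
contact_force: [0.2, 0.6, 6.3]
grip_width: 0.326
finger_force: 39.2
```

Call:
apply_moves:
  series:
    - [-0.6, 0, 0, -0.02, 0]
    - [-0.6, 0, 0, -0.03, 0]
    - [-0.6, 0, 0, -0.06, 0]
    - [-0.6, 0, 0, -0.1, 0]
    - [-0.6, 0, 0, -0.1, 0]
    - [-0.6, 0, 0, -0.08, 0]
    - [-0.6, 0, 0, 0, 0]

```text
time_s: 51.62
position: [0.3921, 0.3181, 0.3466]
ee_rot: [0.004, -0.044, 0.999, 0.002]
contact_force: [-0.1, -0.2, -4.9]
grip_width: 0.325
finger_force: 40.1
```

Run:
```python
from fit import *
s=ctrl.observe(); print(s["position"],s["grip_width"],s["finger_force"],s["contact_force"],rows((.670,.1006,s["position"][2])))
```

```text
[0.39211842 0.31811747 0.34663434] 0.3249822866531335 40.05253795534372 [-0.11184861 -0.151788   -4.9486493 ] (array([-0.5157, -0.4818,  0.0026]), np.float64(95.0))
```

Call:
apply_moves:
  series:
    - [-0.6, -0.03, -0.03, 0, 0]
    - [-0.6, -0.06, -0.055, 0, 0]
    - [-0.6, -0.07, -0.065, 0, 0]
    - [-0.6, -0.07, -0.065, 0, 0]
    - [-0.6, -0.07, -0.065, 0, 0]
    - [-0.6, -0.07, -0.065, 0, 0]
    - [-0.6, -0.07, -0.065, 0, 0]
    - [-0.6, -0.05, -0.045, 0, 0]
    - [-0.6, -0.0265, -0.0255, 0, 0]
    - [-0.6, 0, 0, 0, 0]

```text
time_s: 52.88
position: [0.6687, 0.1003, 0.3403]
ee_rot: [-0.002, -0.043, 0.999, 0.0]
contact_force: [-0.2, -0.7, -4.6]
grip_width: 0.322
finger_force: 40.2
```

Call:
apply_moves:
  series:
    - [-0.6, 0, 0, 0.06, 0]
    - [-0.6, 0, 0, 0.1, 0]
    - [-0.6, 0, 0, 0.1, 0]
    - [-0.6, 0, 0, 0.06, 0]
    - [-0.6, 0, 0, 0.02, 0]
    - [-0.6, 0, 0, 0, 0]
    - [-0.6, 0, 0, 0, 0]

```text
time_s: 53.75
position: [0.6702, 0.101, 0.1749]
ee_rot: [0.002, -0.044, 0.999, -0.0]
contact_force: [1.1, 0.8, -3.7]
grip_width: 0.324
finger_force: 40.2
```

```bash
python3 -c "
from fit import *
print(ctrl.observe()['position'],rows((.6705,.1012,.1496)))"
```

```text
[0.67019451 0.10098846 0.17486998] (array([-0.0004,  0.0004,  0.0505]), np.float64(95.02))
```

Call:
apply_moves:
  series:
    - [-0.6, 0, 0, 0.02, 0]
    - [-0.6, 0, 0, 0.012, 0]
    - [-0.6, 0, 0, 0.007, 0]
    - [-0.6, 0, 0, 0.005, 0]
    - [-0.6, 0, 0, 0.004, 0]
    - [-0.6, 0, 0, 0.003, 0]
    - [-0.6, 0, 0, 0, 0]
    - [-0.6, 0, 0, 0, 0]

```text
time_s: 54.75
position: [0.6705, 0.1009, 0.1496]
ee_rot: [0.002, -0.044, 0.999, 0.0]
contact_force: [-1.5, 0.9, 4.9]
grip_width: 0.323
finger_force: 41.1
```

Call:
apply_moves:
  series:
    - [0.2, 0, 0, -0.002, 0]
    - [0.2, 0, 0, 0, 0]
    - [0.2, 0, 0, -0.01, 0]
    - [0.2, 0, 0, -0.06, 0]
    - [0.2, 0, 0, -0.1, 0]
    - [0.2, 0, 0, -0.1, 0]
    - [0.2, 0, 0, -0.1, 0]
    - [0.2, 0.1, 0, 0, 0]
    - [0.2, 0.1, 0, 0, 0]
    - [0.2, 0, 0, 0, 0]

```text
time_s: 56.0
position: [0.5667, 0.0921, 0.3325]
ee_rot: [-0.001, -0.044, 0.999, 0.0]
contact_force: [0.5, 0.7, -0.3]
grip_width: 0.599
finger_force: 0.0
```

Call:
apply_moves:
  series:
    - [0.2, 0.1, 0.06, 0, 0]
    - [0.2, 0.1, 0.06, 0, 0]
    - [0.2, 0.06, 0.06, 0, 0]
    - [0.2, 0, 0, 0, 0]
    - [0.2, 0, 0, 0, 0]

```text
time_s: 56.62
position: [0.433, 0.1702, 0.3333]
ee_rot: [0.001, -0.044, 0.999, -0.0]
contact_force: [-0.2, 0.0, -0.6]
grip_width: 0.597
finger_force: 0.0
```

Run:
```python
from fit import *
im,d,K,k1,T=snap("top"); P=cloud(d,K,k1,T)
cv2.imwrite("pics/end.png",im[80:330,100:520]); np.savez("end.npz",d=d,K=K,k1=k1,T=T)
for n in("top0.npz","end.npz"):
    p=load(n); print(n)
    print(" disp",rect(band(p,(.668,.103),.045,.13,.147))); print(" hold",rect(band(p,(.683,-.048),.06,.128,.16))); print(" bottle",rect(band(p,(.601,.0165),.045,.11,.15)),rect(band(p,(.601,.0165),.045,.174,.2)))
    print(" mug",rect(band(p,(.486,.405),.05,.08,.1))," brush",rect(band(p,(.44,-.04),.05,.02,.08)),"carafe",rect(band(p,(.567,-.305),.05,.15,.25)))
t=(im.max(2)<40)&(P[...,2]>.08)&(P[...,2]<.1)&(np.hypot(P[...,0]-.445,P[...,1]+.326)<.05); print("tum",circ(P[t]))
print(ctrl.observe()["position"])
```

```text
top0.npz
 disp [array([665.6055, 104.296 ]), array([59.9735, 59.8965]), np.float64(42.7619)]
 hold [array([682.9485, -47.0188]), array([63.8591, 62.1289]), np.float64(5.1969)]
 bottle [array([601.6244,  17.2815]), array([37.983 , 58.7325]), np.float64(0.2652)] [array([598.6486,  17.5804]), array([32.3561, 25.6167]), np.float64(0.1125)]
 mug [array([485.2672, 403.619 ]), array([66.2297, 66.7184]), np.float64(61.1358)]  brush [array([431.5742, -43.5275]), array([41.5157, 81.8906]), np.float64(89.733)] carafe [array([ 566.0623, -304.5895]), array([46.0054, 43.1057]), np.float64(13.8327)]
end.npz
 disp [array([663.5715, 101.7701]), array([59.1087, 61.364 ]), np.float64(10.7774)]
 hold [array([683.8145, -47.391 ]), array([63.0864, 62.432 ]), np.float64(4.5638)]
 bottle [array([599.3159,  15.9864]), array([61.4993, 38.5871]), np.float64(89.2808)] [array([597.0552,  17.1777]), array([27.4564, 32.0135]), np.float64(61.155)]
 mug [array([513.5829, 401.0525]), array([43.3907,  8.997 ]), np.float64(86.7384)]  brush [array([431.4332, -43.4038]), array([41.5481, 81.555 ]), np.float64(89.9558)] carafe [array([ 565.8426, -304.127 ]), array([46.168 , 42.4741]), np.float64(17.2988)]
tum (array([ 0.4447, -0.3224]), np.float64(0.0303))
[0.43312912 0.16996915 0.33312528]
```

View pics/end.png

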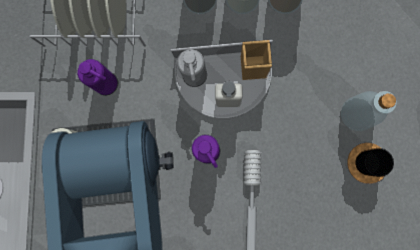

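The final picture shows the dispenser (190,67), holder (256,60) and bottle (228,93) back in the tray within about 3 mm of their first places. The tumbler (375,162) stands on the coaster, and the arm is clear of everything. Handing in.

```bash
python3 -c "
from rig import ctrl
print(ctrl.job_done())"
```

```text
the job is handed in; nothing more can be done
None
```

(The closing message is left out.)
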